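Set the jaw gap of a laboratory sample mill with gauge blades

TASK

The grinding gap of the sample mill must be reset: first clear every tin off the mill's deck and stand it in the blue tray, then put the two yellow-handled gauge blades from the rack into the gap between the jaws, one at each pair of green marks, pushed down until the collar rests flat on the deck. With both blades in, slide the moving jaw by its orange handle until it closes on both blades, then draw the blades out without shifting the jaw and hang both back in the rack slots, with every tin still standing in the tray. Leave the jar, the wash bottle and the brush alone.

Things in the scene. Friction and masses are not known exactly. Their poses are not given: they have to be found in the camera images.
- mill: sample mill (mm), fixed; origin on the bench under the middle of the fixed jaw's gap face, x away from the robot. Flat deck 85 high, 280 long in y. Fixed steel jaw x 0 to 100, gap face at x = 0; moving aluminium jaw on the -x side, top level with it. The gap runs all along y, open above, 57 deep. White housing x 100 to 152, lower than the deck. Green marks at y = +80, -80 show where blades go
- jaw (a joint): the moving jaw: its value is the width of the gap in m (0 to 0.018), from the fixed jaw's face x = 0 back to the moving jaw's face at x = -value; it grows as the jaw moves to the mill's -x. About 4 N of friction; it stays where it is left. It starts 10 to 15 mm open. With both blades pinched it reads about 0.006
- jaw_handle (a point): middle of the top of the orange handle fixed on the moving jaw: an upright bar 14 thick (mill x) by 44 (mill y), standing 36 high above the deck; 105 behind the moving jaw's gap face. Moves with the jaw; axes as the mill
- mark_left (a point): point on the gap edge of the fixed jaw, at deck height (85), between the green marks at the mill's y = +80; a blade belongs within about 15 of it along the gap. Axes as the mill
- mark_right (a point): the same at the mill's y = -80
- tray: blue open tray fixed to the bench, 220 (x) by 120 (y) outside, walls 4 thick and 14 high, floor 4 thick; origin under its centre, on the bench. It may be on either side of the mill
- rack: grey rack block fixed to the bench, 200 (x) by 80 (y) by 50 high, with two slots in its top, 34 long in x by 12 wide in y and open to the bottom; origin under its centre, on the bench. A blade hangs in a slot by its collar, flat sides facing the rack's y. It may be on either side of the mill
- rack_slot0 (a point): centre of the mouth of the slot at the rack's x = -55, at the rack's top (50 above the bench); axes as the rack
- rack_slot1 (a point): the same at the rack's x = +55
- blade_a: flat steel gauge blade (mm), 120 g, upright in the rack, both alike; origin: centre of the collar's underside, z up. Blade 6 thick (x) by 24 wide (y), 32 long below the origin, last 5 thinned to 3 by 20. Dark collar 40 (x) by 30 (y) by 5 on top of it, then a yellow handle 14 (x) by 26 (y), its top 45 above the origin. A half turn about z makes no difference
- blade_b: flat steel gauge blade (mm), 120 g, upright in the rack, both alike; origin: centre of the collar's underside, z up. Blade 6 thick (x) by 24 wide (y), 32 long below the origin, last 5 thinned to 3 by 20. Dark collar 40 (x) by 30 (y) by 5 on top of it, then a yellow handle 14 (x) by 26 (y), its top 45 above the origin. A half turn about z makes no difference
- tin_1: closed cylindrical aluminium moisture tin, diameter 50, height 36, about 90 g, blue dot on its lid; stands on the mill's deck across the gap at the start; origin at the centre of its underside, z along its axis (up when standing). Between one and three of the three tins are present
- tin_2: closed cylindrical aluminium moisture tin, diameter 50, height 36, about 90 g, blue dot on its lid; stands on the mill's deck across the gap at the start; origin at the centre of its underside, z along its axis (up when standing). Between one and three of the three tins are present
- tin_3: closed cylindrical aluminium moisture tin, diameter 50, height 36, about 90 g, blue dot on its lid; stands on the mill's deck across the gap at the start; origin at the centre of its underside, z along its axis (up when standing). Between one and three of the three tins are present
- jar: bystander: amber glass jar, diameter 60, height 100, standing beyond the mill to one side; origin under its centre; leave alone
- wash_bottle: bystander: white plastic bottle with a red cap, diameter 64, height 160, standing beyond the mill to the other side; origin under its centre; leave alone
- brush: bystander: cleaning brush lying on the bench beyond the mill; leave alone

How it is judged:
By the outcome, as a careful person would: the job done as asked, in the order asked, and still so for the second after the job is handed in, with the robot touching nothing.
Of tin_1, tin_2, tin_3 only 1 to 3 are there at a start; the rules pass over those that are not, and their reading is None.
At some moment in a run one of tin_1, tin_2, tin_3 may be knocked a few centimetres aside while the robot is not near it.
It also fails if it takes over 208 s, if anything falls off the work surface, if the arm or the gripper's body presses on something with over 40 N, if the wrist force passes 120 N, or if a joint passes its speed limit or range.

ROBOT

A 7-joint arm with a two-finger parallel gripper is mounted at the origin on the work surface. World frame = base frame: x ahead of the robot, y to its left, z up, the work surface at z = 0. Lengths are in m, angles in rad, forces in N, time in s.
With the tool pointing down it reaches from about 0.35 to 0.9 m from the base axis. Payload 8.1 kg.
Tool frame: the origin (TCP) lies on the centre line of the jaws, within the pads' length; the fingertips stand 11 mm ahead of it and the grasp point (between the pads) lies 8 mm behind it (arm.nose_length is the distance from the TCP to the fingertips, in m); z points along the fingers, y is the line along which they close (so a half turn about z gives the same grasp; the last joint's range is limited). The gripper opens to 92 mm and grips with 3 to 60 N. Pads are 19 mm wide; open, the fingers measure 130 mm over their backs; the gripper's body (75 mm by 190 mm) begins 47 mm behind the grasp point.
Start: joints at [1.103, 0.434, 0.025, 1.573, -0.012, 1.134, -0.075], TCP at [0.223, -0.584, 0.238] pointing down, gripper open.
Joint ranges: [-2.62, 2.62], [-0.44, 2.09], [-1.27, 1.32], [0.08, 2.57], [-1.32, 4.46], [0.12, 2], [-2.74, 2.74]. Speed limits (rad/s): [2.22, 2.22, 3.01, 3.01, 3.14, 3.14, 3.14].

INTERFACE

Orientations are given as a rotation vector (axis times angle).
In Python, from cell import arm gives the robot as it stands.
- The arm moves only by the tool jog_arm, never from a script. Its argument "moves" is a list of rows, each a list of 4 numbers: the shift along the tool's x, y, z in m, then the turn about the tool's z in rad. In form: [[tx, ty, tz, spin], ...]. A call has 1 to 20 rows; each row is the pose to reach, as a shift and turn from the pose commanded when the call began, along the tool's axes at that moment; what a row does not reach only later rows make up. A row lasts 1/8 s, in which the tool goes at most 62.5 mm and 10.7 degrees, less where a joint would pass 70% of its speed; a pose out of reach is approached as far as the arm can. A call with a gripper value outside its range is refused whole. "hand" is the finger opening in m, from 0 to 0.0918, set as the call begins (left out, the last holds). The fingers move at their own pace and stop on an object; "newtons" is the grip in N (left out, the last holds). Time passes only in rows, so rows that repeat a pose let the fingers close. It gives the time, the measured TCP pose, the force, the opening and the grip force at its end, in the units of the state.
- arm.observe(): the state, without advancing time (a new reading comes with each control period).
- arm.get_image(name): name is "side" or "top" or "wrist"; returns a dict with "color" (480x640x3 uint8, red, green, blue), "z_map" (480x640 float32, m along the optical axis (not along the pixel's ray), 0 where there is no reading), "fx", "fy", "cx", "cy" (pixels), "rvec" (rotation vector, rad) and "tvec" (3), from world to camera coordinates, as OpenCV has them. Camera axes: x right, y down, z forward; pixel columns grow to the right and rows downward; lengths in m; the calibration is good to about 2 mm. A picture is of the moment at which its call begins.
- arm.sign_off(): hands the job in; it is judged then, once.
The state is a dict: "clock": time; "joints": joint angles; "dq": joint speeds; "joint_efforts": joint torques, N m; "position": TCP position; "ee_rot": TCP orientation; "force": force on the tool from outside, world axes, zero at the start; "ft_torque": the same for the moment, N m; "width": opening from 0.0 (shut) to 1.0 (fully open); "gripper_force": force on a finger pad.
Only numpy, scipy, OpenCV 4.12 (cv2) and the standard library are available. Lean on these libraries where they do the work, as an engineer would, in place of code of your own. Each camera call takes 0.05 s, during which the arm holds its last target. There are 200 camera calls.

## Working session

There is one attempt and no reset: what is moved stays moved. The work goes in short steps, Python scripts to look and compute and a tool call to move; the robot and the scene stay as the last step left them, time stands still between calls to the robot, and variables do not carry over. Pictures are saved under pics/ and viewed, at most 14 in all, crops included, and the job is handed in when it is done.

Besides the shell and the picture viewer there is one more tool, called after "Request:" by a JSON object that holds its "name" and its "arguments", one argument or row to a line. jog_arm: Moves the arm, as the interface text tells. Its arguments: {"type":"object","properties":{"moves":{"type":"array"},"hand":{"type":"number"},"newtons":{"type":"number"}},"required":["moves"]}

```bash
ls; mkdir -p pics
cat > h.py <<'E'
import numpy as np, cv2
from scipy.spatial.transform import Rotation as R
from cell import arm
def cloud(im):
    z=im["z_map"]; v,u=np.mgrid[:480,:640]
    P=np.stack([(u-im["cx"])/im["fx"]*z,(v-im["cy"])/im["fy"]*z,z],-1)
    W=(P-np.array(im["tvec"]))@R.from_rotvec(im["rvec"]).as_matrix()
    W[z<=0]=np.nan
    return W
def save(im,n): cv2.imwrite(f"pics/{n}.png",im["color"][:,:,::-1])
def st():
    o=arm.observe(); print(o["clock"],np.round(o["position"],4),np.round(R.from_rotvec(o["ee_rot"]).as_matrix(),3).tolist(),np.round(o["force"],1),o["width"],o["gripper_force"],np.round(o["joints"],2))
E
python3 - <<'E'
from h import *
st()
for n in ("top","side"):
    im=arm.get_image(n); save(im,n+"0"); np.savez(n+"0.npz",**im)
    print(n,np.round(-R.from_rotvec(im["rvec"]).as_matrix().T@im["tvec"],3),im["fx"])
E
```

```text
pics
0.0 [ 0.2227 -0.5834  0.2369] [[0.934, 0.357, -0.001], [0.357, -0.934, 0.001], [-0.0, -0.002, -1.0]] [ 0.2 -0.8  1.2] 0.9999678483166812 0.0 [ 1.1   0.44  0.02  1.57 -0.01  1.13 -0.08]
top [ 0.466 -0.016  1.544] 610.5751876921906
side [-0.049  0.667  0.799] 491.291815540869
```

View pics/top0.png

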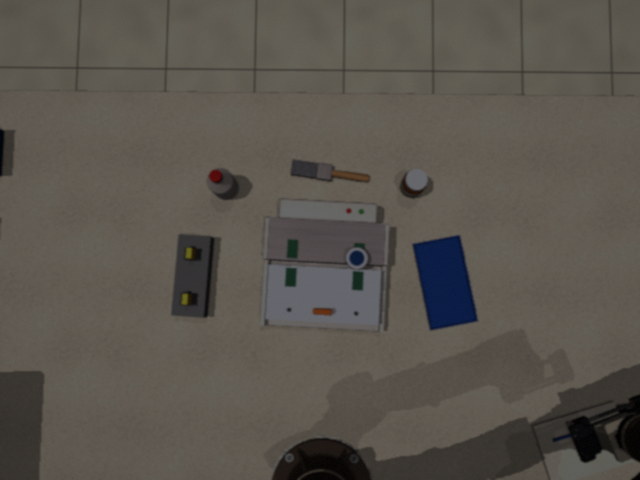

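View pics/side0.png

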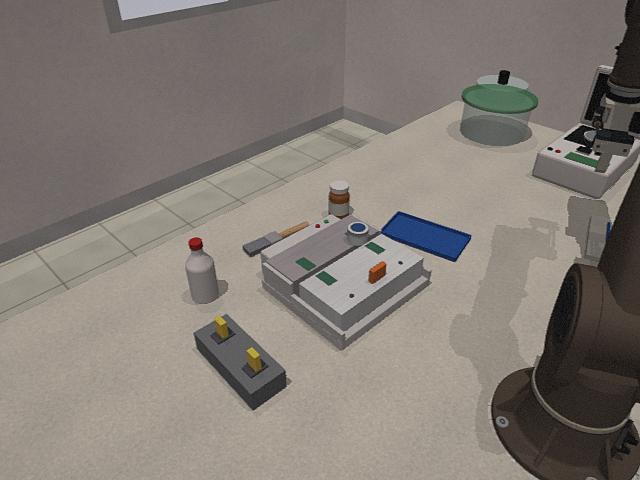

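Top view: one tin at px (357,258) on the right mark, tray at (445,282), rack at (193,276) with yellow handles at (191,254) and (187,298), orange handle at (322,312). The side view agrees: tin (358,232), handles (221,327) and (254,358), orange (377,272).

```bash
cat >> h.py <<'E'
def seg(im,W,name,lo,hi,zr,box=None,show=True):
    hsv=cv2.cvtColor(im["color"],cv2.COLOR_RGB2HSV)
    m=cv2.inRange(hsv,lo,hi)>0
    m&=(W[...,2]>zr[0])&(W[...,2]<zr[1])
    if box: m&=(W[...,0]>box[0])&(W[...,0]<box[1])&(W[...,1]>box[2])&(W[...,1]<box[3])
    p=W[m]
    if len(p)<4: print(name,len(p)); return p
    r=cv2.minAreaRect((p[:,:2]*1000).astype(np.float32))
    if show: print(name,len(p),"med",np.round(np.median(p,0),4),"rect c",np.round(r[0],1),"size",np.round(r[1],1),"ang",round(r[2],1),"z95",round(np.percentile(p[:,2],95),4))
    return p
def lab(im,W,**k):
    seg(im,W,"yellow",(22,120,60),(33,255,255),(.03,.2),**k)
    seg(im,W,"orange",(4,150,80),(16,255,255),(.05,.2),(.2,.8,-.2,.2))
    seg(im,W,"green",(40,80,20),(85,255,255),(.07,.1),(.2,.8,-.25,.3))
    seg(im,W,"bluetray",(105,120,30),(125,255,255),(-.02,.04),(.2,.8,-.5,.5))
    seg(im,W,"bluedot",(100,80,20),(125,255,255),(.045,.2),(.2,.8,-.5,.5))
E
python3 - <<'E'
from h import *
for n in ("top","side"):
    im=dict(np.load(n+"0.npz")); W=cloud(im); print(n); lab(im,W)
    hsv=cv2.cvtColor(im["color"],cv2.COLOR_RGB2HSV)
    z=W[...,2]
    # rack top, deck, tin top
    for nm,zr,b in (("rack",(.04,.056),(.3,.75,.15,.45)),("deck",(.078,.092),(.3,.75,-.2,.15)),("tinlid",(.112,.13),(.5,.75,-.2,.15)),("handles",(.085,.105),(.3,.7,.2,.4)),("orange",(.11,.13),(.35,.5,-.2,.2))):
        seg(im,W,nm,(0,0,0),(180,255,255),zr,b)
    for y,x in ((.0,.60),): pass
im=dict(np.load("top0.npz"))
for (u,v) in ((291,248),(290,277),(360,248),(357,281),(358,258),(191,253),(187,298)):
    W=cloud(im); print((u,v),np.round(W[v,u],4))
crop=im["color"][180:350,150:490]
cv2.imwrite("pics/topc.png",cv2.resize(crop[:,:,::-1],None,fx=2.35,fy=2.35,interpolation=cv2.INTER_CUBIC))
E
```

```text
top
yellow 138 med [0.5184 0.3254 0.0938] rect c [517.4 328.4] size [ 17.9 134. ] ang 86.8 z95 0.0994
orange 77 med [0.4381 0.002  0.1204] rect c [438.1   2. ] size [ 9.4 37.3] ang 0.5 z95 0.1248
green 460 med [0.527  0.0711 0.0849] rect c [590.1  -3.8] size [180.4 189.9] ang 88.0 z95 0.0907
bluetray 4033 med [ 0.5113 -0.3045  0.0035] rect c [ 511.7 -302.6] size [216.3 118.5] ang 11.4 z95 0.0118
bluedot 158 med [ 0.5622 -0.0763  0.1209] rect c [563.4 -77.1] size [30.7 30.5] ang 1.0 z95 0.1259
rack 2493 med [0.5187 0.3224 0.0495] rect c [578.2 255.3] size [223.3 345.4] ang 87.7 z95 0.0546
deck 10828 med [0.5316 0.0018 0.0843] rect c [582.5 -22.7] size [339.4 343.1] ang 87.5 z95 0.0893
tinlid 373 med [ 0.5622 -0.076   0.1204] rect c [563.3 -75. ] size [49.2 49.3] ang 1.7 z95 0.1256
handles 142 med [0.4744 0.3254 0.0938] rect c [517.2 326.3] size [ 14.8 134.1] ang 86.9 z95 0.0994
orange 110 med [0.437  0.0042 0.1201] rect c [437.8   4.2] size [41.8 13.8] ang 89.7 z95 0.1248
side
yellow 358 med [0.4683 0.3276 0.0834] rect c [530.  314.5] size [ 34.4 169.9] ang 86.6 z95 0.0949
orange 277 
[... 419 characters left out ...]
87] rect c [576.1 250.9] size [222.8 342.2] ang 86.5 z95 0.0536
deck 7535 med [0.5174 0.0242 0.0834] rect c [581.5 -24. ] size [339.9 349.1] ang 87.9 z95 0.0858
tinlid 251 med [ 0.5574 -0.0734  0.1193] rect c [559.8 -77.2] size [50.4 52.3] ang 37.5 z95 0.1214
handles 212 med [0.4702 0.3268 0.0927] rect c [515.7 324.5] size [ 15.9 137.9] ang 86.5 z95 0.0953
orange 131 med [0.4319 0.0048 0.1178] rect c [434.2   1.9] size [14.  47.4] ang 0.1 z95 0.1208
(291, 248) [0.5866 0.0782 0.0893]
(290, 277) [0.5174 0.0797 0.0856]
(360, 248) [ 0.5854 -0.0852  0.1227]
(357, 281) [ 0.5095 -0.0802  0.0862]
(358, 258) [ 0.5622 -0.0808  0.1198]
(191, 253) [0.572  0.3165 0.0921]
(187, 298) [0.4649 0.323  0.091 ]
```

View pics/topc.png

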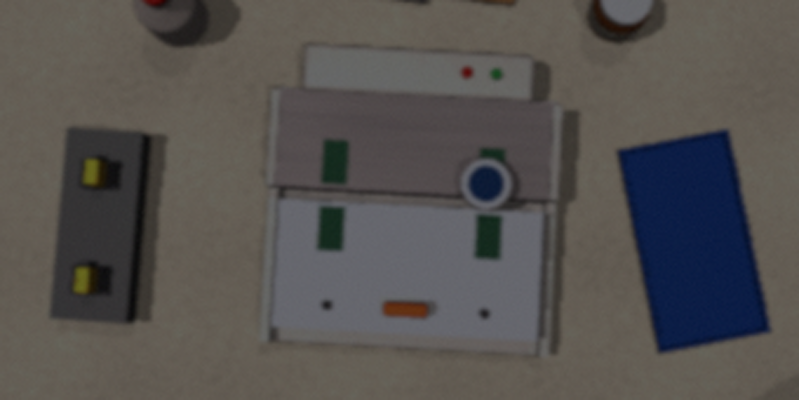

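The crop shows the gap running slightly clockwise, with the tin straddling it at crop (486,183) and the tray and rack clear. I'll move over the tin with the tool turned to the tray's axis.

Request:
{"name": "jog_arm", "arguments": {
  "moves": [
    [0.1, -0.07, 0, -0.18],
    [0.2, -0.14, 0, -0.36],
    [0.3, -0.21, 0, -0.54],
    [0.4, -0.28, 0.02, -0.72],
    [0.498, -0.352, 0.057, -0.9],
    [0.498, -0.352, 0.057, -1.08],
    [0.498, -0.352, 0.057, -1.26],
    [0.498, -0.352, 0.057, -1.405],
    [0.498, -0.352, 0.057, -1.405],
    [0.498, -0.352, 0.057, -1.405],
    [0.498, -0.352, 0.057, -1.405],
    [0.498, -0.352, 0.057, -1.405],
    [0.498, -0.352, 0.057, -1.405],
    [0.498, -0.352, 0.057, -1.405]
  ],
  "hand": 0.0918,
  "newtons": 15
}}

```text
clock: 1.85
position: [0.5623, -0.0787, 0.1809]
ee_rot: [1.992, 2.429, -0.001]
force: [-0.2, 0.1, 0.0]
width: 0.999
gripper_force: 0.0
```

```bash
cat >> h.py <<'E'
def to(x,y,z,psi=None):
    "print row reaching world pose (psi: yaw of tool x, deg)"
    o=arm.observe(); M=R.from_rotvec(o["ee_rot"]).as_matrix(); p0=np.degrees(np.arctan2(M[1,0],M[0,0]))
    d=M.T@(np.array([x,y,z])-o["position"])
    s=0 if psi is None else -np.radians((psi-p0+180)%360-180)
    print("now psi",round(p0,1),"row",np.round(d,4),"spin",round(s,3))
E
python3 - <<'E'
from h import *
st(); im=arm.get_image("wrist"); save(im,"w1"); W=cloud(im); lab(im,W)
seg(im,W,"tinlid",(0,0,0),(180,255,255),(.112,.13),(.5,.75,-.2,.15))
to(.562,-.077,.107,101.4)
E
```

```text
1.85 [ 0.5623 -0.0787  0.1809] [[-0.196, 0.981, 0.0], [0.981, 0.196, -0.001], [-0.001, -0.0, -1.0]] [-0.2  0.1  0. ] 0.9986547731192779 0.0 [ 0.38  0.44 -0.46  1.76  0.23  0.99  0.03]
yellow 0
orange 3905 med [0.4425 0.0023 0.1196] rect c [558.1 -17.4] size [ 43.2 262. ] ang 81.0 z95 0.1222
green 6088 med [0.5704 0.066  0.086 ] rect c [583.6  -5.6] size [196.1 185.2] ang 1.8 z95 0.0872
bluetray 5896 med [ 0.535  -0.2803  0.0049] rect c [ 530.9 -282.7] size [175.  64.] ang 14.5 z95 0.006
bluedot 2327 med [ 0.5621 -0.0769  0.1222] rect c [562.8 -77.2] size [92.3 34.8] ang 9.1 z95 0.1232
tinlid 5092 med [ 0.5617 -0.0752  0.1218] rect c [562.1 -77.4] size [50.7 51.2] ang 7.4 z95 0.123
now psi 101.3 row [ 0.0016 -0.0001  0.0739] spin -0.002
```

View pics/w1.png

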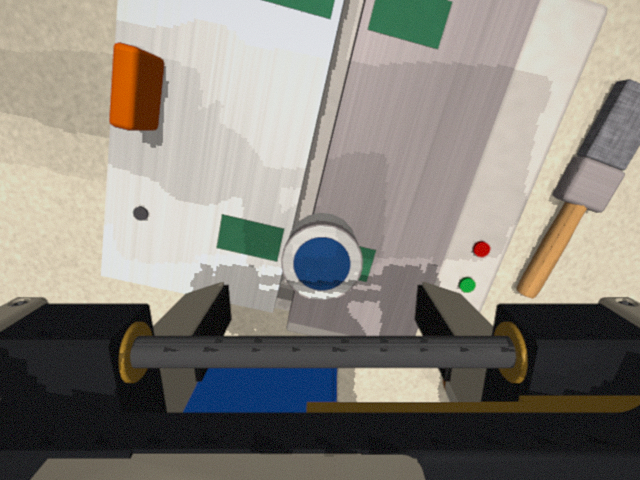

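Wrist view: the tin is at (322,262) and centred between the open fingers. The gap and marks are clearly visible. Descending and gripping.

Request:
{"name": "jog_arm", "arguments": {
  "moves": [
    [0.001, 0, 0.04, 0],
    [0.001, 0, 0.06, 0],
    [0.001, 0, 0.073, 0],
    [0.001, 0, 0.073, 0],
    [0.001, 0, 0.073, 0]
  ]
}}

```text
clock: 2.52
position: [0.5631, -0.0765, 0.1086]
ee_rot: [1.989, 2.43, 0.001]
force: [0.1, -1.5, 1.9]
width: 1.0
gripper_force: 0.0
```

Request:
{"name": "jog_arm", "arguments": {
  "moves": [
    [0, 0, 0, 0],
    [0, 0, 0, 0],
    [0, 0, 0, 0],
    [0, 0, 0, 0],
    [0, 0, 0, 0],
    [0, 0, 0, 0],
    [0, 0, -0.01, 0],
    [0, 0, -0.05, 0],
    [0, 0, -0.08, 0],
    [0, 0, -0.08, 0],
    [0, 0, -0.08, 0]
  ],
  "hand": 0.03,
  "newtons": 15
}}

```text
clock: 3.9
position: [0.5621, -0.0765, 0.1875]
ee_rot: [-1.99, -2.431, 0.001]
force: [-0.4, 0.3, -1.4]
width: 0.54
gripper_force: 15.0
```

Run:
```python
from h import *
st()
# tray pose from the start images
for n in ("top","side"):
    im=dict(np.load(n+"0.npz")); W=cloud(im)
    seg(im,W,"trayall",(105,120,30),(125,255,255),(-.02,.02),(.35,.7,-.42,-.2))
    seg(im,W,"trayfloor",(105,120,30),(125,255,255),(-.02,.008),(.35,.7,-.42,-.2))
to(.511,-.303,.11,101.4);to(.511,-.303,.04,101.4)
```

```text
3.9 [ 0.5621 -0.0765  0.1875] [[-0.198, 0.98, -0.0], [0.98, 0.198, -0.0], [-0.0, -0.0, -1.0]] [-0.4  0.3 -1.4] 0.5403795621655734 14.999758154153824 [ 0.38  0.43 -0.46  1.75  0.22  1.01  0.03]
trayall 4029 med [ 0.5114 -0.3045  0.0035] rect c [ 511.7 -302.7] size [216.3 118.5] ang 11.4 z95 0.0117
trayfloor 3484 med [ 0.5113 -0.304   0.0029] rect c [ 512.  -302.7] size [213.7 116.2] ang 11.0 z95 0.0072
trayall 2351 med [ 0.5037 -0.3079  0.003 ] rect c [ 508.2 -305.1] size [220.8 130.7] ang 11.5 z95 0.0122
trayfloor 1997 med [ 0.5053 -0.3083  0.0025] rect c [ 508.6 -305.1] size [218.7 130.7] ang 11.5 z95 0.0064
now psi 101.4 row [-0.2119 -0.0948  0.0775] spin -0.0
now psi 101.4 row [-0.2119 -0.0948  0.1475] spin -0.0
```

Request:
{"name": "jog_arm", "arguments": {
  "moves": [
    [-0.05, -0.022, 0, 0],
    [-0.1, -0.044, 0, 0],
    [-0.15, -0.067, 0, 0],
    [-0.2, -0.09, 0.03, 0],
    [-0.212, -0.095, 0.08, 0],
    [-0.212, -0.095, 0.12, 0],
    [-0.212, -0.095, 0.145, 0],
    [-0.212, -0.095, 0.155, 0],
    [-0.212, -0.095, 0.158, 0],
    [-0.212, -0.095, 0.159, 0],
    [-0.212, -0.095, 0.159, 0],
    [-0.212, -0.095, 0.159, 0]
  ]
}}

```text
clock: 5.4
position: [0.5116, -0.3033, 0.0294]
ee_rot: [1.989, 2.43, 0.0]
force: [0.3, -0.1, -0.5]
width: 0.543
gripper_force: 15.0
```

Run:
```python
from h import *
st()
```

```text
5.4 [ 0.5116 -0.3033  0.0294] [[-0.198, 0.98, 0.001], [0.98, 0.198, -0.001], [-0.001, 0.001, -1.0]] [ 0.3 -0.1 -0.5] 0.5426306685896932 14.999797493219376 [ 0.68  0.65 -0.34  1.82  0.32  0.72  0.36]
```

Request:
{"name": "jog_arm", "arguments": {
  "moves": [
    [0, 0, 0.001, 0],
    [0, 0, 0.002, 0],
    [0, 0, 0.002, 0]
  ]
}}

```text
clock: 5.78
position: [0.5112, -0.3031, 0.0268]
ee_rot: [1.99, 2.431, -0.0]
force: [-1.0, -0.5, 0.1]
width: 0.542
gripper_force: 15.0
```

Request:
{"name": "jog_arm", "arguments": {
  "moves": [
    [0, 0, 0, 0],
    [0, 0, 0, 0],
    [0, 0, 0, 0],
    [0, 0, 0, 0],
    [0, 0, -0.02, 0],
    [0, 0, -0.06, 0],
    [0, 0, -0.12, 0],
    [0.06, 0.02, -0.18, 0],
    [0.12, 0.03, -0.24, 0.05],
    [0.18, 0.05, -0.27, 0.15],
    [0.22, 0.05, -0.27, 0.15],
    [0.22, 0.05, -0.27, 0.15],
    [0.22, 0.05, -0.27, 0.15],
    [0.22, 0.05, -0.27, 0.15]
  ],
  "hand": 0.075
}}

```text
clock: 7.52
position: [0.5166, -0.0786, 0.2964]
ee_rot: [2.168, 2.274, -0.001]
force: [-0.9, -0.3, -0.0]
width: 0.814
gripper_force: 0.0
```

Run:
```python
from h import *
st(); im=arm.get_image("wrist"); save(im,"w2"); np.savez("w2.npz",**im)
im=arm.get_image("top"); W=cloud(im); lab(im,W)
```

```text
7.525 [ 0.5166 -0.0786  0.2964] [[-0.048, 0.999, -0.001], [0.999, 0.048, -0.001], [-0.001, -0.001, -1.0]] [-0.9 -0.3 -0. ] 0.8140133497426204 0.0 [ 0.43  0.27 -0.48  1.7   0.13  1.21 -0.03]
yellow 144 med [0.4769 0.3257 0.0933] rect c [517.4 328.9] size [ 19.3 133.6] ang 86.5 z95 0.0984
orange 80 med [0.4381 0.002  0.1196] rect c [437.8   2. ] size [37.7 10.7] ang 86.6 z95 0.1244
green 290 med [0.5677 0.0773 0.0846] rect c [612.6  22.3] size [ 81.1 255.2] ang 47.4 z95 0.0894
bluetray 3689 med [ 0.5097 -0.303   0.0037] rect c [ 511.7 -302.8] size [216.4 119.9] ang 11.5 z95 0.0134
bluedot 9 med [ 0.5104 -0.2974  0.0458] rect c [ 510.2 -301.3] size [24.9 21.7] ang 68.0 z95 0.0486
```

View pics/w2.png

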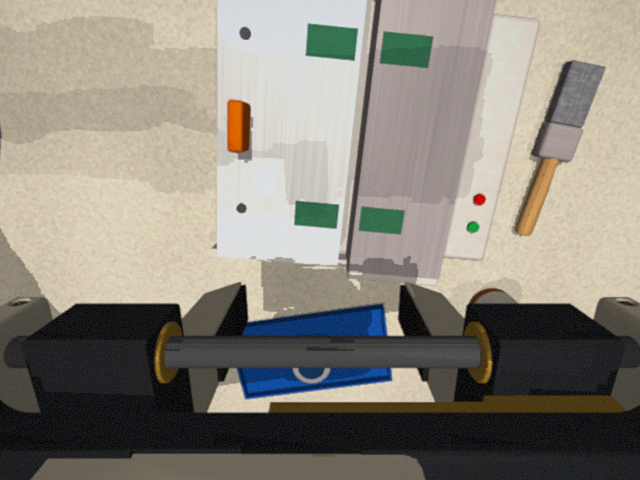

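Wrist view: all four green marks ((331,42),(406,50),(316,214),(382,220)), the gap between them, and the orange handle at (238,126). The tin stands in the tray at (310,365). Next I'll measure the mill frame.

```bash
cat >> h.py <<'E'
def mill(im,v=True):
    W=cloud(im); hsv=cv2.cvtColor(im["color"],cv2.COLOR_RGB2HSV)
    m=((cv2.inRange(hsv,(40,80,20),(85,255,255))>0)&(W[...,2]>.07)&(W[...,2]<.1)).astype(np.uint8)
    n,l,s,c=cv2.connectedComponentsWithStats(m)
    marks=[]
    for i in range(1,n):
        if s[i,4]<150: continue
        p=W[l==i]; r=cv2.minAreaRect((p[:,:2]*1000).astype(np.float32)); marks.append(r[0]+(np.median(p[:,2])*1000,))
        if v: print("mark",np.round(r[0],1),np.round(r[1],1),round(r[2],1),"z",round(marks[-1][2],1),s[i,4])
    marks=np.array(marks); return W,marks
def gap(W,marks,yaw,v=True):
    "marks: fixed and moving mark centres; gap edges from the depth drop along mill x"
    a=np.radians(yaw); ex=np.array([np.cos(a),np.sin(a)]); ey=np.array([-ex[1],ex[0]])
    q=W[...,:2]*1000; X=q@ex; Y=q@ey; Z=W[...,2]*1000
    for y0 in sorted({round(float(y)) for y in marks[:,:2]@ey}):
        for o in (-20,-10,0,10,20):
            b=(abs(Y-y0-o)<2); g=b&(Z<78)&(X>520)&(X<600)
            if g.sum()<3: continue
            xs=X[g]
            # deck pixels either side
            d=b&(Z>80)&(X>500)&(X<620); mid=np.median(xs); xd=X[d]
            print("Y",y0+o,"gap depth-low X",np.round([xs.min(),mid,xs.max()],1),"deck edges",np.round([xd[xd<mid].max() if (xd<mid).any() else 0, xd[xd>mid].min() if (xd>mid).any() else 0],1))
E
python3 - <<'E'
from h import *
im=dict(np.load("w2.npz")); W,m=mill(im)
mk=m[np.argsort(m[:,0])]
f=mk[2:][np.argsort(mk[2:,1])]; v=mk[:2][np.argsort(mk[:2,1])]
for a,b in ((f[0],f[1]),(v[0],v[1])):
    d=b-a; print("sep",np.linalg.norm(d[:2]),"yaw",np.degrees(np.arctan2(-d[0],d[1])))
yaw=np.degrees(np.arctan2(-(f[1]-f[0])[0],(f[1]-f[0])[1])); print(yaw)
gap(W,m,yaw)
E
```

```text
mark [517.4  78.1] [25.  43.3] 87.8 z 86.0 1480
mark [585.2  75.1] [25.2 43.9] 87.2 z 86.0 1467
mark [510.6 -81.9] [24.5 43.2] 87.0 z 86.2 944
mark [578.3 -84.7] [24.9 43.7] 87.7 z 86.2 958
sep 159.96076872339592 yaw -2.4719340893215
sep 160.19105020246747 yaw -2.4378094398806733
-2.4719340893215
Y -80 gap depth-low X [545.8 552.1 554. ] deck edges [540.9 553.6]
Y -70 gap depth-low X [545.8 552.1 554. ] deck edges [540.9 553.6]
Y -60 gap depth-low X [546.  552.7 554.1] deck edges [540.9 553.7]
Y -50 gap depth-low X [546.1 552.4 554. ] deck edges [540.8 553.9]
Y -40 gap depth-low X [546.  552.1 554. ] deck edges [540.8 553.9]
Y 80 gap depth-low X [545.8 552.4 554. ] deck edges [540.8 553.8]
Y 90 gap depth-low X [545.7 552.4 554. ] deck edges [541.  553.7]
Y 100 gap depth-low X [545.5 552.7 554. ] deck edges [540.9 553.8]
Y 110 gap depth-low X [545.4 552.7 553.9] deck edges [540.5 553.7]
Y 120 gap depth-low X [546.1 552.5 554. ] deck edges [541.  553.8]
```

Request:
{"name": "jog_arm", "arguments": {
  "moves": [
    [0.06, 0.015, 0, -0.18],
    [0.12, 0.03, 0, -0.36],
    [0.18, 0.045, 0, -0.54],
    [0.24, 0.06, 0, -0.72],
    [0.3, 0.08, 0, -0.9],
    [0.36, 0.1, 0, -1.08],
    [0.395, 0.102, 0.02, -1.26],
    [0.395, 0.102, 0.025, -1.46],
    [0.395, 0.102, 0.025, -1.46],
    [0.395, 0.102, 0.025, -1.46],
    [0.395, 0.102, 0.025, -1.46],
    [0.395, 0.102, 0.025, -1.46],
    [0.395, 0.102, 0.025, -1.46]
  ],
  "hand": 0.06
}}

```text
clock: 9.25
position: [0.5994, 0.3219, 0.272]
ee_rot: [0.098, 3.14, -0.0]
force: [-1.3, -1.1, 0.6]
width: 0.653
gripper_force: 0.0
```

```bash
cat >> h.py <<'E'
def rack(im):
    W=cloud(im); hsv=cv2.cvtColor(im["color"],cv2.COLOR_RGB2HSV)
    m=((cv2.inRange(hsv,(20,100,50),(35,255,255))>0)&(W[...,2]>.05)).astype(np.uint8)
    n,l,s,c=cv2.connectedComponentsWithStats(m)
    for i in range(1,n):
        if s[i,4]<80: continue
        p=W[l==i]; zt=np.percentile(p[:,2],90); t=p[p[:,2]>zt-.006]; r=cv2.minAreaRect((t[:,:2]*1000).astype(np.float32))
        print("handle top",np.round(r[0],1),np.round(r[1],1),round(r[2],1),"z",round(zt,4),len(t))
    p=W[(abs(W[...,2]-.05)<.003)&(W[...,0]>.38)&(W[...,0]<.66)&(W[...,1]>.25)&(W[...,1]<.4)]
    r=cv2.minAreaRect((p[:,:2]*1000).astype(np.float32)); print("rack top",np.round(r[0],1),np.round(r[1],1),round(r[2],1),np.median(p[:,2]))
    p=W[(abs(W[...,2]-.0555)<.003)&(W[...,0]>.38)&(W[...,0]<.66)&(W[...,1]>.25)&(W[...,1]<.4)]
    for lo,hi in ((.4,.518),(.518,.63)):
        q=p[(p[:,0]>lo)&(p[:,0]<hi)]
        if len(q)>20: r=cv2.minAreaRect((q[:,:2]*1000).astype(np.float32)); print("collar",np.round(r[0],1),np.round(r[1],1),round(r[2],1),np.median(q[:,2]),len(q))
    return W
E
python3 - <<'E'
from h import *
st(); im=arm.get_image("wrist"); save(im,"w3"); np.savez("w3.npz",**im); rack(im)
E
```

```text
9.25 [0.5994 0.3219 0.272 ] [[-0.998, 0.063, 0.001], [0.063, 0.998, -0.0], [-0.001, -0.0, -1.0]] [-1.3 -1.1  0.6] 0.6528789276422292 0.0 [-0.11  0.63 -0.82  1.32  0.46  1.38  0.59]
handle top [462.4 327.7] [13.3 26.1] 86.6 z 0.0962 573
handle top [571.8 321.9] [13.9 25.8] 86.7 z 0.0961 435
handle top [570.8 292.5] [ 1.9 14.7] 84.9 z 0.3481 358
handle top [574.9 355.8] [ 1.9 15.2] 87.3 z 0.3481 381
handle top [578.1 344.4] [80.2  6.2] 86.5 z 0.3559 3291
rack top [519.9 325.1] [ 80.1 201. ] 86.6 0.05046063230901096
collar [467.4 328.3] [76.9 94.2] 85.4 0.05534858483305835 1061
collar [568.1 321.3] [71.3 98.3] 89.9 0.05543917044773561 750
```

View pics/w3.png

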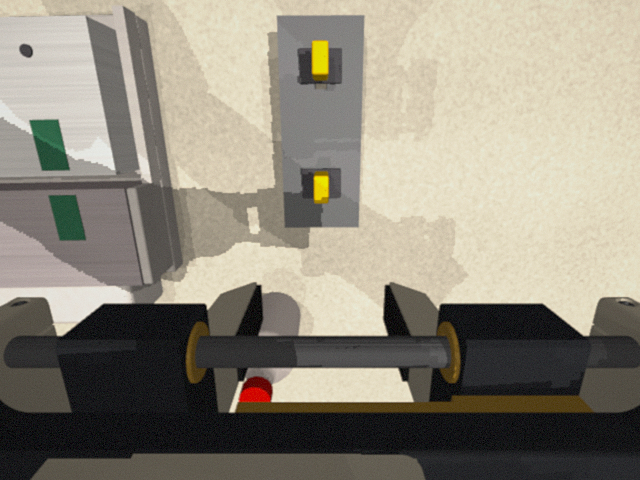

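Wrist view: rack top with handles at (320,57) and (321,187), both upright in their slots; the jaws are aligned over the column. Going to the nearer blade (slot 1).

Request:
{"name": "jog_arm", "arguments": {
  "moves": [
    [0.0275, -0.0015, 0.05, 0],
    [0.0275, -0.0015, 0.1, 0],
    [0.0275, -0.0015, 0.14, 0],
    [0.0275, -0.0015, 0.17, 0],
    [0.0275, -0.0015, 0.19, 0],
    [0.0275, -0.0015, 0.2, 0],
    [0.0275, -0.0015, 0.2, 0],
    [0.0275, -0.0015, 0.2, 0]
  ]
}}

```text
clock: 10.3
position: [0.5723, 0.3228, 0.0729]
ee_rot: [0.097, 3.139, 0.002]
force: [0.6, -0.2, 0.3]
width: 0.655
gripper_force: 0.0
```

Request:
{"name": "jog_arm", "arguments": {
  "moves": [
    [0, 0, 0, 0],
    [0, 0, 0, 0],
    [0, 0, 0, 0],
    [0, 0, 0, 0],
    [0, 0, 0, 0],
    [0, 0, 0, 0],
    [0, 0, 0, 0],
    [0, 0, 0, 0]
  ],
  "hand": 0.0,
  "newtons": 40
}}

```text
clock: 11.3
position: [0.5718, 0.3222, 0.0717]
ee_rot: [-0.097, -3.14, 0.0]
force: [0.5, 0.6, 0.1]
width: 0.15
gripper_force: 40.0
```

Run:
```python
from h import *
st()
```

```text
11.3 [0.5718 0.3222 0.0717] [[-0.998, 0.062, -0.0], [0.062, 0.998, -0.0], [0.0, -0.0, -1.0]] [0.5 0.6 0.1] 0.1501175288697723 39.999770522117615 [-0.14  0.77 -0.74  1.61  0.6   1.    0.44]
```

Request:
{"name": "jog_arm", "arguments": {
  "moves": [
    [0, 0, -0.02, 0],
    [0, 0, -0.06, 0],
    [0, 0, -0.1, 0],
    [0, 0, -0.13, 0],
    [0, -0.05, -0.13, 0.18],
    [0.001, -0.1, -0.13, 0.36],
    [0.002, -0.15, -0.13, 0.54],
    [0.003, -0.2, -0.13, 0.72],
    [0.0055, -0.2465, -0.13, 0.9],
    [0.0055, -0.2465, -0.13, 1.08],
    [0.0055, -0.2465, -0.13, 1.26],
    [0.0055, -0.2465, -0.13, 1.44],
    [0.0055, -0.2465, -0.13, 1.55],
    [0.0055, -0.2465, -0.13, 1.55],
    [0.0055, -0.2465, -0.13, 1.55],
    [0.0055, -0.2465, -0.13, 1.55]
  ]
}}

```text
clock: 13.3
position: [0.551, 0.0766, 0.2019]
ee_rot: [2.265, 2.177, 0.0]
force: [-0.5, 0.5, -0.9]
width: 0.149
gripper_force: 40.0
```

Run:
```python
from h import *
st(); im=arm.get_image("wrist"); save(im,"w4"); np.savez("w4.npz",**im); W,m=mill(im)
gap(W,m,-2.47)
to(.5511,.0766,.15,87.53)
M=R.from_rotvec(arm.observe()["ee_rot"]).as_matrix();T=(W-arm.observe()["position"])@M
hsv=cv2.cvtColor(im["color"],cv2.COLOR_RGB2HSV)
k=(cv2.inRange(hsv,(20,100,40),(35,255,255))>0)&(abs(T[...,1])<.02)&(T[...,2]>-.03)
for n,k in (("yellow",k),("blade",(T[...,2]>.025)&(T[...,2]<.06)&(abs(T[...,1])<.03)&(abs(T[...,0])<.03)),("collar",(T[...,2]>.012)&(T[...,2]<.022)&(abs(T[...,1])<.03)&(abs(T[...,0])<.03))):
    t=T[k]; print(n,len(t)); 
    if len(t): print(np.round(np.percentile(t,[2,50,98],0)*1000,1))
```

```text
13.3 [0.551  0.0766 0.2019] [[0.04, 0.999, 0.0], [0.999, -0.04, 0.0], [0.0, 0.0, -1.0]] [-0.5  0.5 -0.9] 0.14913001305594484 39.99941825866699 [ 0.13  0.41 -0.49  1.76  0.22  1.03 -0.48]
mark [517.4  78. ] [25.2 43.6] 87.8 z 86.1 1691
mark [585.6  75.3] [25.4 43.5] 88.1 z 86.2 1727
Y 80 gap depth-low X [540.9 547.6 553.9] deck edges [540.5 554.1]
Y 90 gap depth-low X [541.  547.6 553.9] deck edges [541.2 554. ]
Y 100 gap depth-low X [541.  546.6 553.9] deck edges [540.6 553.9]
Y 110 gap depth-low X [541.  547.1 553.9] deck edges [547.  547.4]
Y 120 gap depth-low X [541.  547.5 553.9] deck edges [547.2 547.6]
now psi 87.7 row [0.0001 0.0001 0.0518] spin 0.003
yellow 2079
[[  4.   -6.  -25. ]
 [ 13.6   1.  -19.1]
 [ 14.6   7.8  12.6]]
blade 138
[[12.7 -2.2 27.6]
 [13.1  0.6 37.1]
 [13.6  3.4 47.6]]
collar 1246
[[  6.9 -18.6  13.4]
 [ 13.7   0.6  16.1]
 [ 16.4  20.1  19.6]]
```

View pics/w4.png

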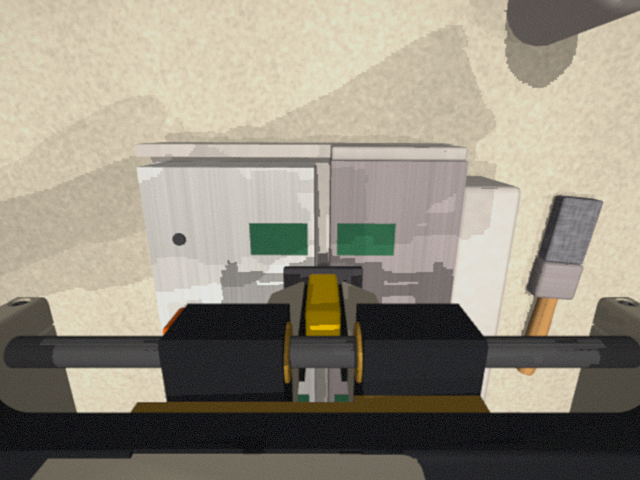

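The blade hangs straight under the jaws at (322,300), lined up with the gap at column 322 and the left marks. Inserting.

Request:
{"name": "jog_arm", "arguments": {
  "moves": [
    [0, -0.0005, 0.03, 0.003],
    [0, -0.0005, 0.05, 0.003],
    [0, -0.0005, 0.055, 0.003],
    [0, -0.0005, 0.06, 0.003],
    [0, -0.0005, 0.065, 0.003],
    [0, -0.0005, 0.07, 0.003],
    [0, -0.0005, 0.075, 0.003],
    [0, -0.0005, 0.08, 0.003],
    [0, -0.0005, 0.085, 0.003],
    [0, -0.0005, 0.09, 0.003],
    [0, -0.0005, 0.092, 0.003],
    [0, -0.0005, 0.092, 0.003]
  ]
}}

```text
clock: 14.85
position: [0.5505, 0.0765, 0.1096]
ee_rot: [-2.27, -2.172, 0.0]
force: [0.1, -0.2, -0.7]
width: 0.151
gripper_force: 40.0
```

Request:
{"name": "jog_arm", "arguments": {
  "moves": [
    [0, 0, 0.001, 0],
    [0, 0, 0.002, 0],
    [0, 0, 0.003, 0],
    [0, 0, 0.003, 0],
    [0, 0, 0.003, 0]
  ]
}}

```text
clock: 15.48
position: [0.5505, 0.0766, 0.1067]
ee_rot: [-2.27, -2.172, 0.0]
force: [0.4, -0.6, -1.7]
width: 0.147
gripper_force: 40.0
```

Request:
{"name": "jog_arm", "arguments": {
  "moves": [
    [0, 0, 0.0005, 0],
    [0, 0, 0.001, 0],
    [0, 0, 0.001, 0],
    [0, 0, 0.001, 0]
  ]
}}

```text
clock: 15.98
position: [0.5506, 0.0766, 0.1066]
ee_rot: [2.27, 2.171, 0.0]
force: [-3.9, -1.3, 9.8]
width: 0.149
gripper_force: 40.0
```

Request:
{"name": "jog_arm", "arguments": {
  "moves": [
    [0, 0, -0.0005, 0],
    [0, 0, -0.0005, 0],
    [0, 0, -0.0005, 0],
    [0, 0, -0.0005, 0],
    [0, 0, -0.0005, 0],
    [0, 0, -0.03, 0],
    [0, 0, -0.06, 0],
    [0.03, -0.01, -0.093, -0.18],
    [0.08, -0.03, -0.093, -0.36],
    [0.13, -0.05, -0.093, -0.54],
    [0.18, -0.07, -0.093, -0.72],
    [0.22, -0.09, -0.093, -0.9],
    [0.247, -0.099, -0.093, -1.08],
    [0.247, -0.099, -0.093, -1.26],
    [0.247, -0.099, -0.093, -1.44],
    [0.247, -0.099, -0.093, -1.554],
    [0.247, -0.099, -0.093, -1.554],
    [0.247, -0.099, -0.093, -1.554],
    [0.247, -0.099, -0.093, -1.554]
  ],
  "hand": 0.05
}}

```text
clock: 18.35
position: [0.4625, 0.3277, 0.1988]
ee_rot: [0.098, 3.14, -0.0]
force: [-0.6, 0.8, 1.0]
width: 0.546
gripper_force: 0.0
```

Run:
```python
from h import *
st(); im=arm.get_image("wrist"); rack(im); to(.4624,.3277,.0717,176.6)
im=arm.get_image("side"); save(im,"s1"); rack(im)
cv2.imwrite("pics/s1c.png",cv2.resize(im["color"][180:380,180:480,::-1],None,fx=2.6,fy=2.6))
im=arm.get_image("top"); rack(im)
```

```text
18.35 [0.4625 0.3277 0.1988] [[-0.998, 0.062, 0.0], [0.062, 0.998, -0.0], [-0.0, -0.0, -1.0]] [-0.6  0.8  1. ] 0.5458038724488545 0.0 [-0.09  0.53 -0.9   1.72  0.46  1.12  0.38]
handle top [461.8 328.5] [13.7 25.8] 86.2 z 0.096 637
handle top [434.  303.2] [ 2.  14.6] 85.3 z 0.2749 328
handle top [438.  356.7] [ 2.  14.7] 86.9 z 0.2749 334
handle top [440.9 345.1] [80.6  6.1] 86.3 z 0.2827 3360
rack top [519.9 325.2] [ 80.2 200.3] 86.6 0.05045899264145618
collar [470.3 327.9] [72.8 90.6] 84.1 0.0554119881599166 1076
now psi 176.5 row [ 1.000e-04 -0.000e+00  1.271e-01] spin -0.003
handle top [549.4  77.3] [14.6 27.4] 4.1 z 0.1284 65
handle top [459.7 328.1] [14.9 25.7] 85.4 z 0.0943 99
rack top [518.  325.1] [ 81.2 203.8] 86.8 0.04880424806822582
collar [462. 337.] [64.  35.9] 66.7 0.053926670624250654 147
handle top [551.7  79.7] [11.9 23.5] 0.1 z 0.133 46
rack top [558.7 324.2] [ 81.6 123. ] 86.8 0.04998380511888271
collar [507.5 327. ] [17.1 76.3] 0.4 0.05362997624506237 38
collar [567.4 323.2] [ 79.5 104.1] 86.2 0.05396402125830079 217
```

View pics/s1c.png

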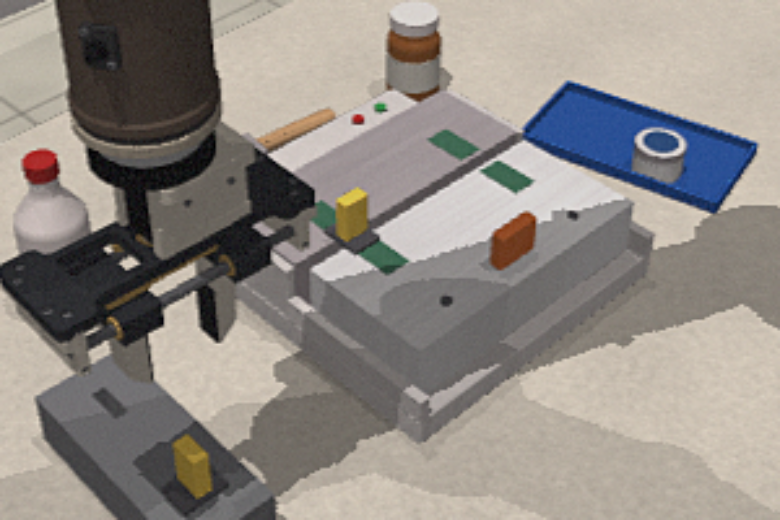

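Side crop: blade A is seated with its collar on the deck at (350,220). The tin was apparently knocked toward the near-right part of the tray (660,150) but still stands inside it. Taking the second blade.

Request:
{"name": "jog_arm", "arguments": {
  "moves": [
    [0.0003, 0, 0.05, -0.002],
    [0.0003, 0, 0.09, -0.002],
    [0.0003, 0, 0.115, -0.002],
    [0.0003, 0, 0.127, -0.002],
    [0.0003, 0, 0.127, -0.002],
    [0.0003, 0, 0.127, -0.002]
  ]
}}

```text
clock: 19.25
position: [0.4627, 0.3284, 0.0728]
ee_rot: [0.092, 3.139, 0.002]
force: [0.2, 0.2, 0.3]
width: 0.547
gripper_force: 0.0
```

Request:
{"name": "jog_arm", "arguments": {
  "moves": [
    [0, 0, 0, 0],
    [0, 0, 0, 0],
    [0, 0, 0, 0],
    [0, 0, 0, 0],
    [0, 0, 0, 0],
    [0, 0, 0, 0],
    [0, 0, 0, 0]
  ],
  "hand": 0.0,
  "newtons": 40
}}

```text
clock: 20.12
position: [0.4623, 0.3277, 0.0718]
ee_rot: [0.093, 3.14, -0.0]
force: [-0.5, -0.7, 2.3]
width: 0.151
gripper_force: 40.0
```

Request:
{"name": "jog_arm", "arguments": {
  "moves": [
    [0, 0, -0.02, 0],
    [0, 0, -0.06, 0],
    [0, 0, -0.1, 0],
    [0, 0, -0.15, 0],
    [0, 0, -0.15, 0],
    [0, 0, -0.15, 0]
  ]
}}

```text
clock: 20.88
position: [0.4621, 0.3273, 0.2219]
ee_rot: [0.093, 3.14, -0.001]
force: [0.2, -0.8, -1.2]
width: 0.15
gripper_force: 40.0
```

Run:
```python
from h import *
st(); to(.5440,-.0832,.2217,87.53)
im=arm.get_image("top"); W=cloud(im); 
hsv=cv2.cvtColor(im["color"],cv2.COLOR_RGB2HSV)
p=W[(W[...,2]>.032)&(W[...,2]<.05)&(abs(W[...,0]-.51)<.15)&(W[...,1]<-.22)&(W[...,1]>-.4)]; r=cv2.minAreaRect((p[:,:2]*1000).astype(np.float32)); print("tin",len(p),r,np.median(p[:,2]))
```

```text
20.875 [0.4621 0.3273 0.2219] [[-0.998, 0.059, 0.0], [0.059, 0.998, -0.0], [-0.0, -0.0, -1.0]] [ 0.2 -0.8 -1.2] 0.1498147227564456 39.999749064445496 [-0.08  0.51 -0.91  1.69  0.44  1.16  0.4 ]
now psi 176.6 row [-1.060e-01 -4.049e-01  4.000e-04] spin 1.555
tin 348 ((471.530029296875, -279.1957702636719), (50.09446334838867, 49.37562561035156), 24.197046279907227) 0.03922886580691662
```

Request:
{"name": "jog_arm", "arguments": {
  "moves": [
    [-0.01, -0.05, 0, 0.18],
    [-0.02, -0.1, 0, 0.36],
    [-0.035, -0.15, 0, 0.54],
    [-0.05, -0.2, 0, 0.72],
    [-0.065, -0.25, 0, 0.9],
    [-0.08, -0.3, 0, 1.08],
    [-0.095, -0.35, 0, 1.26],
    [-0.106, -0.405, 0, 1.44],
    [-0.106, -0.405, 0, 1.555],
    [-0.106, -0.405, 0, 1.555],
    [-0.106, -0.405, 0, 1.555],
    [-0.106, -0.405, 0, 1.555],
    [-0.106, -0.405, 0.02, 1.555],
    [-0.106, -0.405, 0.02, 1.555]
  ]
}}

```text
clock: 22.68
position: [0.5432, -0.0824, 0.2006]
ee_rot: [-2.265, -2.174, 0.003]
force: [0.1, -0.4, -2.0]
width: 0.149
gripper_force: 40.0
```

Run:
```python
from h import *
st(); im=arm.get_image("wrist"); W,m=mill(im)
gap(W,m,-2.47)
to(.5440,-.0832,.1096,87.53)
M=R.from_rotvec(arm.observe()["ee_rot"]).as_matrix();T=(W-arm.observe()["position"])@M
for n,k in (("blade",(T[...,2]>.025)&(T[...,2]<.06)&(abs(T[...,1])<.03)&(abs(T[...,0])<.03)),("collar",(T[...,2]>.012)&(T[...,2]<.022)&(abs(T[...,1])<.03)&(abs(T[...,0])<.03))):
    t=T[k]; print(n,len(t)); 
    if len(t): print(np.round(np.percentile(t,[2,50,98],0)*1000,1))
```

```text
22.675 [ 0.5432 -0.0824  0.2006] [[0.041, 0.999, -0.003], [0.999, -0.041, 0.0], [0.0, -0.003, -1.0]] [ 0.1 -0.4 -2. ] 0.14916160982511129 39.99977946281433 [ 0.42  0.4  -0.49  1.77  0.22  1.03 -0.2 ]
mark [513.3  72.9] [14.9 36.2] 86.1 z 85.9 1365
mark [589.3  69.3] [14.9 36. ] 87.2 z 86.0 1411
mark [510.3 -81.8] [24.6 43. ] 87.4 z 86.2 1660
mark [578.3 -85.2] [25.3 43.9] 87.9 z 86.2 1703
mark [678.3 -88.6] [11.1 11.6] 41.8 z 79.5 184
Y -80 gap depth-low X [541.  548.  553.9] deck edges [540.8 554.3]
Y -70 gap depth-low X [541.  548.  553.9] deck edges [540.9 554.2]
Y -60 gap depth-low X [541.  547.  553.8] deck edges [540.9 554.1]
Y -50 gap depth-low X [541.  547.9 553.9] deck edges [547.7 548.1]
Y -40 gap depth-low X [541.  547.  553.9] deck edges [541.  553.9]
Y -79 gap depth-low X [541.  548.  553.9] deck edges [540.8 554.3]
Y -69 gap depth-low X [541.  548.  553.9] deck edges [540.9 554.1]
Y -59 gap depth-low X [541.  547.  553.8] deck edges [540.9 554. ]
Y -49 gap depth-low X [541.  547.9 553.9] deck edges [547.7 548.1]
Y -39 gap depth-low X [541.  547.  553.9] deck edges [546.9 547.1]
Y 75 gap depth-low X [541.  547.5 553.9] deck edges [540.9 554.1]
Y 85 gap depth-low X [541.  547.5 553.9] deck edges [547.4 548.1]
Y 95 gap depth-low X [541.1 547.5 553.9] deck edges [539.8 555. ]
now psi 87.6 row [-0.0008  0.0003  0.0919] spin 0.001
blade 127
[[12.9 -2.9 29.7]
 [13.3 -0.1 38.4]
 [13.8  2.7 47.7]]
collar 1332
[[  6.8 -19.2  13.1]
 [ 13.8  -0.1  17.3]
 [ 16.6  19.4  21.2]]
```

Request:
{"name": "jog_arm", "arguments": {
  "moves": [
    [0, 0, 0.03, 0],
    [0, 0, 0.05, 0],
    [0, 0, 0.055, 0],
    [0, 0, 0.06, 0],
    [0, 0, 0.065, 0],
    [0, 0, 0.07, 0],
    [0, 0, 0.075, 0],
    [0, 0, 0.08, 0],
    [0, 0, 0.085, 0],
    [0, 0, 0.09, 0],
    [0, 0, 0.092, 0],
    [0, 0, 0.092, 0]
  ]
}}

```text
clock: 24.22
position: [0.5442, -0.0828, 0.1096]
ee_rot: [-2.269, -2.173, 0.0]
force: [-0.2, -0.3, -0.7]
width: 0.149
gripper_force: 40.0
```

Request:
{"name": "jog_arm", "arguments": {
  "moves": [
    [0, 0, 0.001, 0],
    [0, 0, 0.002, 0],
    [0, 0, 0.003, 0],
    [0, 0, 0.003, 0],
    [0, 0, 0.003, 0]
  ]
}}

```text
clock: 24.85
position: [0.5442, -0.0828, 0.1068]
ee_rot: [2.269, 2.173, 0.0]
force: [-0.4, 0.2, -0.3]
width: 0.151
gripper_force: 40.0
```

Request:
{"name": "jog_arm", "arguments": {
  "moves": [
    [0, 0, 0.0005, 0],
    [0, 0, 0.001, 0],
    [0, 0, 0.001, 0],
    [0, 0, 0.001, 0]
  ]
}}

```text
clock: 25.35
position: [0.5443, -0.0828, 0.1067]
ee_rot: [2.268, 2.173, -0.0]
force: [-4.6, -0.1, 12.1]
width: 0.15
gripper_force: 40.0
```

Request:
{"name": "jog_arm", "arguments": {
  "moves": [
    [0, 0, -0.0005, 0],
    [0, 0, -0.0005, 0],
    [0, 0, -0.0005, 0],
    [0, 0, -0.0005, 0],
    [0, 0, -0.0005, 0],
    [0, 0, -0.03, 0],
    [0, 0, -0.06, 0],
    [0.01, -0.02, -0.1, -0.18],
    [0.03, -0.06, -0.1, -0.36],
    [0.05, -0.1, -0.1, -0.54],
    [0.08, -0.147, -0.1, -0.72],
    [0.08, -0.147, -0.1, -0.9],
    [0.08, -0.147, -0.1, -1.08],
    [0.08, -0.147, -0.1, -1.26],
    [0.08, -0.147, -0.1, -1.44],
    [0.08, -0.147, -0.1, -1.569],
    [0.08, -0.147, -0.1, -1.569],
    [0.08, -0.147, -0.1, -1.569],
    [0.08, -0.147, -0.1, -1.569]
  ],
  "hand": 0.05
}}

```text
clock: 27.72
position: [0.4008, 0.0034, 0.2057]
ee_rot: [0.073, 3.141, -0.0]
force: [-0.2, 0.4, -0.3]
width: 0.541
gripper_force: 0.0
```

Run:
```python
from h import *
st(); to(.4005,.003,.108,177.53)
im=arm.get_image("top"); W=cloud(im); rack(im); save(im,"t2")
im=arm.get_image("side"); W=cloud(im); rack(im); save(im,"s2")
cv2.imwrite("pics/s2c.png",cv2.resize(im["color"][180:380,180:480,::-1],None,fx=2.6,fy=2.6))
```

```text
27.725 [0.4008 0.0034 0.2057] [[-0.999, 0.047, 0.0], [0.047, 0.999, -0.0], [-0.0, -0.0, -1.0]] [-0.2  0.4 -0.3] 0.5412562672586284 0.0 [ 0.65  0.21 -0.9   2.07  0.2   0.95  1.17]
now psi 177.3 row [ 0.0003 -0.0004  0.0977] spin -0.003
handle top [551.7  78.5] [11.9 25.4] 0.8 z 0.1318 53
handle top [545.3 -80.4] [23.6 14. ] 89.3 z 0.1318 56
rack top [520.5 326.6] [ 81.7 199.8] 86.7 0.04980777439692901
collar [469.6 328.2] [80.3 96.9] 87.7 0.05385402703192074 212
collar [567.9 322.9] [ 79.1 104.3] 86.8 0.05394794414577394 267
handle top [548.9  77.9] [27.  15.3] 87.2 z 0.1277 67
rack top [518.3 325. ] [ 81.5 203.2] 86.6 0.04877891215566368
```

View pics/s2c.png

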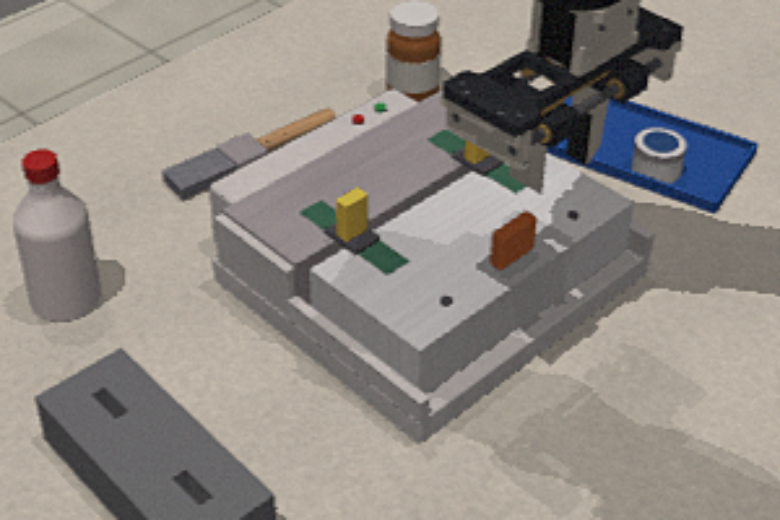

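Side crop: both blades seated at their marks ((352,215) and (475,155)), rack empty, tin standing in the tray. Closing the fingers and lowering behind the orange handle.

Request:
{"name": "jog_arm", "arguments": {
  "moves": [
    [0, 0, 0, -0.003],
    [0, 0, 0.02, -0.003],
    [0, 0, 0.04, -0.003],
    [0, 0, 0.06, -0.003],
    [0, 0, 0.08, -0.003],
    [0, 0, 0.098, -0.003],
    [0, 0, 0.098, -0.003],
    [0, 0, 0.098, -0.003]
  ],
  "hand": 0.0,
  "newtons": 20
}}

```text
clock: 28.82
position: [0.4011, 0.0036, 0.1082]
ee_rot: [0.066, 3.14, 0.0]
force: [-0.3, -0.2, -0.1]
width: 0.004
gripper_force: 0.0
```

Request:
{"name": "jog_arm", "arguments": {
  "moves": [
    [-0.004, 0, 0, 0],
    [-0.008, 0, 0, 0],
    [-0.012, 0, 0, 0],
    [-0.015, 0, 0, 0],
    [-0.017, 0, 0, 0],
    [-0.018, 0, 0, 0],
    [-0.019, 0, 0, 0],
    [-0.02, 0, 0, 0],
    [-0.02, 0, 0, 0]
  ]
}}

```text
clock: 29.95
position: [0.4203, 0.0026, 0.1075]
ee_rot: [-0.066, -3.14, 0.0]
force: [-4.7, 0.7, -1.1]
width: 0.008
gripper_force: 2.3
```

Request:
{"name": "jog_arm", "arguments": {
  "moves": [
    [-0.001, 0, 0, 0],
    [-0.002, 0, 0, 0],
    [-0.003, 0, 0, 0],
    [-0.004, 0, 0, 0],
    [-0.005, 0, 0, 0],
    [-0.005, 0, 0, 0]
  ]
}}

```text
clock: 30.7
position: [0.4247, 0.0023, 0.1075]
ee_rot: [-0.065, -3.139, 0.001]
force: [-8.8, 2.4, 2.0]
width: 0.001
gripper_force: 4.2
```

Request:
{"name": "jog_arm", "arguments": {
  "moves": [
    [-0.0005, 0, 0, 0],
    [-0.001, 0, 0, 0],
    [-0.001, 0, 0, 0]
  ]
}}

```text
clock: 31.08
position: [0.4247, 0.0023, 0.1075]
ee_rot: [-0.065, -3.137, 0.002]
force: [-12.0, 2.0, 8.1]
width: 0.005
gripper_force: 6.5
```

Request:
{"name": "jog_arm", "arguments": {
  "moves": [
    [-0.0005, 0, 0, 0],
    [-0.001, 0, 0, 0],
    [-0.0015, 0, 0, 0],
    [-0.0015, 0, 0, 0]
  ]
}}

```text
clock: 31.58
position: [0.4247, 0.0023, 0.1073]
ee_rot: [-0.064, -3.135, 0.003]
force: [-18.3, 2.3, 13.8]
width: 0.003
gripper_force: 9.4
```

Run:
```python
from h import *
st()
for n in ("side","top"):
    a=dict(np.load(n+"0.npz")); b=arm.get_image(n)
    for im in (a,b): seg(im,cloud(im),n+" orange",(3,150,60),(16,255,255),(.09,.2),(.35,.5,-.1,.1))
    W=cloud(b); W,m=mill(b); gap(W,m,-2.47)
```

```text
31.575 [0.4247 0.0023 0.1073] [[-0.999, 0.041, -0.006], [0.041, 0.999, -0.002], [0.006, -0.002, -1.0]] [-18.3   2.3  13.8] 0.003396865131125331 9.427702948451042 [ 0.5   0.41 -0.79  2.14  0.42  0.76  0.97]
side orange 224 med [0.4296 0.0064 0.1108] rect c [433.5   3.4] size [46.  14.2] ang 88.0 z95 0.1201
side orange 24 med [0.4355 0.0161 0.0961] rect c [435.2  12.2] size [16.6  3.4] ang 79.9 z95 0.1114
mark [ 333.8 -869.2] [53.3 86.1] 88.7 z 90.0 174
Y -874 gap depth-low X [523.2 551.3 597. ] deck edges [0 0]
Y -864 gap depth-low X [537.8 578.  595.4] deck edges [0 0]
Y -854 gap depth-low X [526.6 567.2 600. ] deck edges [0 0]
Y -844 gap depth-low X [524.8 564.9 594.8] deck edges [0 0]
Y -834 gap depth-low X [533.6 574.2 593.2] deck edges [0 0]
top orange 78 med [0.4381 0.002  0.1203] rect c [438.1   2. ] size [ 9.4 37.3] ang 0.5 z95 0.1248
top orange 0Traceback (most recent call last):
  File "<stdin>", line 6, in <module>
  File "h.py", line 49, in gap
    for y0 in sorted({round(float(y)) for y in marks[:,:2]@ey}):
                                               ~~~~~^^^^^^
IndexError: too many indices for array: array is 1-dimensional, but 2 were indexed
```

Request:
{"name": "jog_arm", "arguments": {
  "moves": [
    [0.004, 0, 0, 0],
    [0.012, 0, 0, 0],
    [0.02, 0, 0, 0],
    [0.025, 0, -0.03, 0],
    [0.025, 0, -0.08, 0],
    [0.0, 0, -0.12, 0],
    [-0.05, 0, -0.16, 0],
    [-0.1, 0, -0.17, 0],
    [-0.15, 0, -0.17, 0],
    [-0.175, 0, -0.17, 0],
    [-0.175, 0, -0.17, 0],
    [-0.175, 0, -0.17, 0],
    [-0.175, 0, -0.17, 0],
    [-0.175, 0, -0.17, 0]
  ]
}}

```text
clock: 33.42
position: [0.6026, -0.0052, 0.2781]
ee_rot: [0.066, 3.14, -0.001]
force: [-0.9, 0.3, 0.0]
width: 0.006
gripper_force: 0.0
```

```bash
cat >> h.py <<'E'
def bl(im):
    W=cloud(im); hsv=cv2.cvtColor(im["color"],cv2.COLOR_RGB2HSV)
    a=np.radians(-2.47); ex=np.array([np.cos(a),np.sin(a)]); ey=np.array([-ex[1],ex[0]])
    for nm,lo,hi,z0 in (("yellow",(20,100,50),(35,255,255),.05),("orange",(3,150,60),(16,255,255),.09)):
        m=((cv2.inRange(hsv,lo,hi)>0)&(W[...,2]>z0)&(W[...,2]<.2)).astype(np.uint8)
        n,l,s,c=cv2.connectedComponentsWithStats(m)
        for i in range(1,n):
            if s[i,4]<80: continue
            p=W[l==i]; zt=np.percentile(p[:,2],90); t=p[p[:,2]>zt-.005]; q=t[:,:2]*1000; r=cv2.minAreaRect(np.stack([q@ex,q@ey],1).astype(np.float32))
            print(nm,"mill-rot X,Y",np.round(r[0],1),np.round(r[1],1),round(r[2],1),"z",round(zt,4),len(t))
    return W
E
python3 - <<'E'
from h import *
st(); im=arm.get_image("wrist"); save(im,"w5"); np.savez("w5.npz",**im); W=bl(im); W,m=mill(im); gap(W,m,-2.47)
E
```

```text
33.425 [ 0.6026 -0.0052  0.2781] [[-0.999, 0.042, 0.0], [0.042, 0.999, -0.001], [-0.0, -0.001, -1.0]] [-0.9  0.3  0. ] 0.006467522429594529 0.0 [ 0.46  0.49 -0.82  1.52  0.37  1.29  1.13]
yellow mill-rot X,Y [550.9 -57.8] [25.9 13.2] 89.6 z 0.1312 534
yellow mill-rot X,Y [550.7 100.6] [26.  13.1] 89.9 z 0.131 537
orange mill-rot X,Y [443.6  20.3] [13.6 42.6] 0.4 z 0.1222 1162
mark [511.6 -81.8] [24.5 32.2] 87.0 z 86.2 1007
mark [518.4  77.9] [24.9 31.8] 87.8 z 86.0 990
mark [584.2 -85.1] [25.1 31.2] 87.5 z 86.2 814
mark [591.3  74.8] [24.9 31.8] 88.0 z 86.0 811
Y -50 gap depth-low X [553.2 554.  554.2] deck edges [554. 554.]
Y -40 gap depth-low X [553.3 554.1 554.2] deck edges [547.8 554.1]
Y 80 gap depth-low X [553.  554.  554.2] deck edges [554.  554.1]
Y 90 gap depth-low X [549.9 553.2 554.2] deck edges [553.1 553.5]
```

View pics/w5.png

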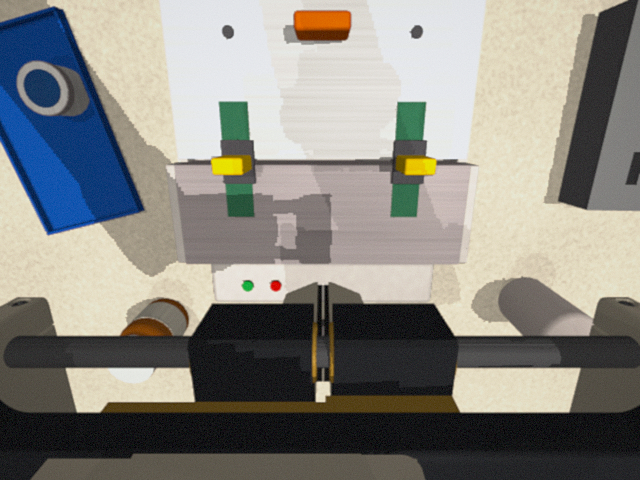

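Wrist view: both blades ((232,165) and (415,165)) stand with their collars across the closed gap. The depth gives a gap of about 6 mm, and both handles sit at the same mill x. I'll grip each handle along the gap so the jaw isn't pushed, starting with the left blade.

Request:
{"name": "jog_arm", "arguments": {
  "moves": [
    [0.03, 0.04, 0, 0],
    [0.0515, 0.08, 0.03, 0],
    [0.0515, 0.08, 0.07, 0],
    [0.0515, 0.08, 0.1, 0],
    [0.0515, 0.08, 0.11, 0],
    [0.0515, 0.08, 0.11, 0],
    [0.0515, 0.08, 0.11, 0]
  ],
  "hand": 0.05,
  "newtons": 40
}}

```text
clock: 34.35
position: [0.5558, 0.0773, 0.169]
ee_rot: [0.066, 3.139, 0.001]
force: [-0.5, -0.5, 0.6]
width: 0.542
gripper_force: 0.0
```

Run:
```python
from h import *
st(); to(.5546,.0768,.1067,177.53)
```

```text
34.35 [0.5558 0.0773 0.169 ] [[-0.999, 0.042, 0.002], [0.042, 0.999, 0.0], [-0.002, 0.001, -1.0]] [-0.5 -0.5  0.6] 0.5415505690346679 0.0 [ 0.33  0.53 -0.8   1.77  0.44  1.03  0.89]
now psi 177.6 row [ 0.0013 -0.0006  0.0623] spin 0.001
```

Request:
{"name": "jog_arm", "arguments": {
  "moves": [
    [0.0005, 0, 0.03, 0],
    [0.0005, 0, 0.05, 0],
    [0.0005, 0, 0.061, 0],
    [0.0005, 0, 0.061, 0],
    [0.0005, 0, 0.061, 0],
    [0.0005, 0, 0.061, 0]
  ]
}}

```text
clock: 35.1
position: [0.555, 0.0772, 0.1074]
ee_rot: [0.066, 3.14, 0.0]
force: [-0.5, -0.1, 0.0]
width: 0.545
gripper_force: 0.0
```

Request:
{"name": "jog_arm", "arguments": {
  "moves": [
    [0, 0, 0, 0],
    [0, 0, 0, 0],
    [0, 0, 0, 0],
    [0, 0, 0, 0],
    [0, 0, 0, 0],
    [0, 0, 0, 0]
  ],
  "hand": 0.0,
  "newtons": 25
}}

```text
clock: 35.85
position: [0.5545, 0.077, 0.1068]
ee_rot: [0.066, 3.141, -0.0]
force: [-0.6, -0.7, 2.4]
width: 0.282
gripper_force: 25.0
```

Request:
{"name": "jog_arm", "arguments": {
  "moves": [
    [0, 0, -0.003, 0],
    [0, 0, -0.008, 0],
    [0, 0, -0.014, 0],
    [0, 0, -0.02, 0],
    [0, 0, -0.028, 0],
    [0, 0, -0.036, 0],
    [0, 0, -0.05, 0],
    [0, 0, -0.07, 0],
    [0, 0, -0.1, 0],
    [0, 0, -0.1, 0],
    [0, 0, -0.1, 0]
  ]
}}

```text
clock: 37.22
position: [0.5542, 0.0768, 0.2065]
ee_rot: [-0.066, -3.141, 0.001]
force: [-1.0, -0.2, -1.1]
width: 0.279
gripper_force: 25.0
```

Run:
```python
from h import *
st(); im=arm.get_image("wrist"); W=bl(im); W,m=mill(im); gap(W,m,-2.47)
o=arm.observe();M=R.from_rotvec(o["ee_rot"]).as_matrix();T=(W-o["position"])@M
for n,k in (("blade",(T[...,2]>.025)&(T[...,2]<.06)&(abs(T[...,1])<.03)&(abs(T[...,0])<.03)),("collar",(T[...,2]>.012)&(T[...,2]<.024)&(abs(T[...,1])<.03)&(abs(T[...,0])<.03))):
    t=T[k]; print(n,len(t)); 
    if len(t): print(np.round(np.percentile(t,[2,50,98],0)*1000,1))
to(.5748,.3218,.2067,86.6)
```

```text
37.225 [0.5542 0.0768 0.2065] [[-0.999, 0.042, -0.0], [0.042, 0.999, -0.0], [0.0, -0.0, -1.0]] [-1.  -0.2 -1.1] 0.27860090738693605 24.999816119670868 [ 0.35  0.49 -0.83  1.73  0.4   1.1   0.93]
yellow mill-rot X,Y [550.6 -57.5] [27.1 13.8] 89.8 z 0.131 841
yellow mill-rot X,Y [544.3 101. ] [ 2.6 25.9] 0.4 z 0.1992 271
orange mill-rot X,Y [443.4  21.1] [42.9 13.1] 89.9 z 0.1222 1676
mark [512.1 -81.8] [25.6 32.3] 87.9 z 86.3 1388
mark [524.5  77.8] [24.4 43.8] 86.9 z 86.1 1807
mark [567.1  76.1] [24.1  8.4] 87.3 z 86.0 285
mark [584.7 -84.6] [26.  31.4] 88.5 z 86.3 1059
Y -40 gap depth-low X [553.7 554.  554.4] deck edges [554. 554.]
Y -39 gap depth-low X [553.6 554.  554.5] deck edges [554.  554.1]
Y 80 gap depth-low X [553.7 554.  554.5] deck edges [554. 554.]
Y 90 gap depth-low X [553.6 554.  554.4] deck edges [554. 554.]
Y 100 gap depth-low X [553.7 554.1 554.3] deck edges [554.  554.1]
Y 110 gap depth-low X [553.6 554.1 554.7] deck edges [554.  554.1]
Y 120 gap depth-low X [553.6 554.  554.5] deck edges [554.  554.1]
blade 0
collar 1799
[[  5.7 -13.7  12.7]
 [ 12.8   0.3  16. ]
 [ 19.6  14.8  18.8]]
now psi 177.6 row [-0.0105  0.2458 -0.0008] spin 1.588
```

Request:
{"name": "jog_arm", "arguments": {
  "moves": [
    [0, 0.05, 0, 0.18],
    [-0.002, 0.1, 0, 0.36],
    [-0.005, 0.15, 0, 0.54],
    [-0.008, 0.2, 0, 0.72],
    [-0.0105, 0.246, 0, 0.9],
    [-0.0105, 0.246, 0, 1.08],
    [-0.0105, 0.246, 0, 1.26],
    [-0.0105, 0.246, 0, 1.44],
    [-0.0105, 0.246, 0, 1.588],
    [-0.0105, 0.246, 0, 1.588],
    [-0.0105, 0.246, 0.04, 1.588],
    [-0.0105, 0.246, 0.08, 1.588],
    [-0.0105, 0.246, 0.08, 1.588],
    [-0.0105, 0.246, 0.08, 1.588],
    [-0.0105, 0.246, 0.08, 1.588]
  ]
}}

```text
clock: 39.15
position: [0.5762, 0.3232, 0.1287]
ee_rot: [2.285, 2.155, 0.005]
force: [0.1, 0.5, -0.9]
width: 0.282
gripper_force: 25.0
```

Run:
```python
from h import *
st(); im=arm.get_image("wrist"); save(im,"w6"); W=cloud(im)
p=W[(abs(W[...,2]-.0505)<.003)&(W[...,0]>.38)&(W[...,0]<.66)&(W[...,1]>.25)&(W[...,1]<.4)]
r=cv2.minAreaRect((p[:,:2]*1000).astype(np.float32)); print(r)
o=arm.observe();M=R.from_rotvec(o["ee_rot"]).as_matrix();T=(W-o["position"])@M
for n,k in (("blade",(T[...,2]>.03)&(T[...,2]<.06)&(abs(T[...,1])<.03)&(abs(T[...,0])<.03)),("collar",(T[...,2]>.012)&(T[...,2]<.024)&(abs(T[...,1])<.03)&(abs(T[...,0])<.03))):
    t=T[k]; print(n,len(t)); 
    if len(t): print(np.round(np.percentile(t,[2,50,98],0)*1000,1))
to(.5748,.3218,.075,86.6)
```

```text
39.15 [0.5762 0.3232 0.1287] [[0.058, 0.998, 0.002], [0.998, -0.058, 0.002], [0.002, 0.002, -1.0]] [ 0.1  0.5 -0.9] 0.2817440642824742 24.999886751174927 [-0.34  0.62 -0.4   1.58  0.27  0.99 -0.88]
((519.5547485351562, 325.5829162597656), (80.69415283203125, 201.0468292236328), 86.7852554321289)
blade 0
collar 1784
[[  7.5 -13.4  12.9]
 [ 14.4   1.1  16.2]
 [ 21.2  15.1  18.9]]
now psi 86.6 row [-0.0014 -0.0014  0.0535] spin 0.001
```

View pics/w6.png

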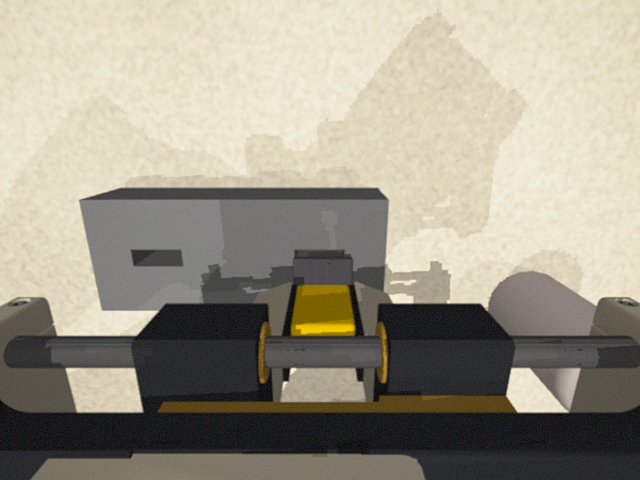

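The blade hangs over slot 1 at (322,265), and the free slot 0 is at (157,257). Easing it down.

Request:
{"name": "jog_arm", "arguments": {
  "moves": [
    [0, 0, 0, 0],
    [0, 0, 0.008, 0],
    [0, 0, 0.016, 0],
    [0, 0, 0.022, 0],
    [0, 0, 0.026, 0],
    [0, 0, 0.029, 0],
    [0, 0, 0.029, 0]
  ]
}}

```text
clock: 40.08
position: [0.5753, 0.3224, 0.0975]
ee_rot: [-2.286, -2.155, 0.0]
force: [0.4, 0.2, -0.9]
width: 0.281
gripper_force: 25.0
```

Run:
```python
from h import *
st(); to(.5748,.3218,.0725,86.6)
```

```text
40.075 [0.5753 0.3224 0.0975] [[0.059, 0.998, -0.0], [0.998, -0.059, -0.0], [-0.0, -0.0, -1.0]] [ 0.4  0.2 -0.9] 0.2805224279470338 24.99990999698639 [-0.34  0.66 -0.39  1.6   0.29  0.94 -0.89]
now psi 86.6 row [-0.0006 -0.0004  0.025 ] spin 0.0
```

Entered 6 mm freely with no force. Continuing.

Request:
{"name": "jog_arm", "arguments": {
  "moves": [
    [-0.0003, 0, 0.005, 0],
    [-0.0003, 0, 0.01, 0],
    [-0.0003, 0, 0.015, 0],
    [-0.0003, 0, 0.02, 0],
    [-0.0003, 0, 0.023, 0],
    [-0.0003, 0, 0.0245, 0],
    [-0.0003, 0, 0.0245, 0],
    [-0.0003, 0, 0.0245, 0]
  ]
}}

```text
clock: 41.08
position: [0.5754, 0.3222, 0.0734]
ee_rot: [2.286, 2.155, 0.001]
force: [0.0, 0.3, -0.2]
width: 0.283
gripper_force: 25.0
```

Request:
{"name": "jog_arm", "arguments": {
  "moves": [
    [0, 0, 0.0005, 0],
    [0, 0, 0.001, 0],
    [0, 0, 0.0015, 0],
    [0, 0, 0.0015, 0]
  ]
}}

```text
clock: 41.58
position: [0.5753, 0.3221, 0.0719]
ee_rot: [2.286, 2.155, 0.0]
force: [-0.6, -0.4, 0.7]
width: 0.283
gripper_force: 25.0
```

Request:
{"name": "jog_arm", "arguments": {
  "moves": [
    [0, 0, 0, 0],
    [0, 0, 0, 0],
    [0, 0, 0, 0],
    [0, 0, 0, 0],
    [0, 0, -0.03, 0],
    [0, 0, -0.07, 0],
    [0, 0, -0.13, -0.1],
    [-0.05, 0, -0.13, -0.2],
    [-0.1, 0, -0.13, -0.38],
    [-0.15, 0, -0.13, -0.56],
    [-0.2, 0, -0.13, -0.74],
    [-0.25, 0, -0.13, -0.92],
    [-0.3, 0, -0.13, -1.1],
    [-0.35, 0, -0.13, -1.28],
    [-0.4045, -0.0035, -0.13, -1.46],
    [-0.4045, -0.0035, -0.13, -1.587],
    [-0.4045, -0.0035, -0.13, -1.587],
    [-0.4045, -0.0035, -0.13, -1.587],
    [-0.4045, -0.0035, -0.13, -1.587],
    [-0.4045, -0.0035, -0.13, -1.587]
  ],
  "hand": 0.05
}}

```text
clock: 44.08
position: [0.548, -0.0808, 0.2018]
ee_rot: [0.067, 3.141, -0.0]
force: [0.3, -0.5, -0.2]
width: 0.54
gripper_force: 0.0
```

Run:
```python
from h import *
st(); im=arm.get_image("wrist"); bl(im); to(.5478,-.0815,.1067,177.53)
im=arm.get_image("side"); rack(im)
```

```text
44.075 [ 0.548  -0.0808  0.2018] [[-0.999, 0.042, 0.0], [0.042, 0.999, -0.0], [-0.0, -0.0, -1.0]] [ 0.3 -0.5 -0.2] 0.540303328894108 0.0 [ 0.61  0.47 -0.78  1.75  0.37  1.08  1.23]
yellow mill-rot X,Y [550.7 -58.1] [26.  14.1] 89.7 z 0.1309 811
orange mill-rot X,Y [443.6  19.5] [43.2 13.2] 89.9 z 0.122 1776
now psi 177.6 row [ 0.0002 -0.0006  0.0951] spin 0.001
handle top [545.4 -79.9] [27.2 12.7] 87.9 z 0.1285 50
handle top [573.2 322.8] [14.1 25.9] 86.3 z 0.0945 77
rack top [518.4 325.1] [ 81.6 203.1] 86.6 0.0487963754192097
collar [559.  320.4] [67.4 44.2] 10.3 0.05408590757172496 115
```

Blade one is hung in the rack (handle top 0.0945, same as before) and the jaw is unmoved. Now the second blade.

Request:
{"name": "jog_arm", "arguments": {
  "moves": [
    [0, -0.0005, 0.03, 0],
    [0, -0.0005, 0.06, 0],
    [0, -0.0005, 0.08, 0],
    [0, -0.0005, 0.094, 0],
    [0, -0.0005, 0.095, 0],
    [0, -0.0005, 0.095, 0],
    [0, -0.0005, 0.095, 0]
  ]
}}

```text
clock: 45.05
position: [0.5484, -0.082, 0.1076]
ee_rot: [0.067, 3.139, -0.0]
force: [0.7, -0.2, 0.3]
width: 0.546
gripper_force: 0.0
```

Request:
{"name": "jog_arm", "arguments": {
  "moves": [
    [0, 0, 0, 0],
    [0, 0, 0, 0],
    [0, 0, 0, 0],
    [0, 0, 0, 0],
    [0, 0, 0, 0],
    [0, 0, 0, 0]
  ],
  "hand": 0.0,
  "newtons": 25
}}

```text
clock: 45.8
position: [0.5479, -0.082, 0.1068]
ee_rot: [-0.067, -3.141, 0.0]
force: [-0.5, 0.1, 3.5]
width: 0.282
gripper_force: 25.0
```

Request:
{"name": "jog_arm", "arguments": {
  "moves": [
    [0, 0, -0.003, 0],
    [0, 0, -0.008, 0],
    [0, 0, -0.014, 0],
    [0, 0, -0.02, 0],
    [0, 0, -0.028, 0],
    [0, 0, -0.036, 0],
    [0, 0, -0.05, 0],
    [0, 0, -0.07, 0],
    [0, 0, -0.1, 0],
    [0, 0, -0.1, 0],
    [0, 0, -0.1, 0]
  ]
}}

```text
clock: 47.18
position: [0.5475, -0.0822, 0.2065]
ee_rot: [-0.068, -3.14, 0.001]
force: [-0.1, -0.6, -1.9]
width: 0.285
gripper_force: 25.0
```

Run:
```python
from h import *
st(); im=arm.get_image("wrist"); W=bl(im)
to(.4650,.3284,.2067,86.6)
```

```text
47.175 [ 0.5475 -0.0822  0.2065] [[-0.999, 0.043, -0.0], [0.043, 0.999, -0.0], [0.0, -0.0, -1.0]] [-0.1 -0.6 -1.9] 0.28478587542870376 24.99967396259308 [ 0.62  0.46 -0.78  1.74  0.37  1.09  1.24]
yellow mill-rot X,Y [544.1 -58.1] [ 2.7 26. ] 0.1 z 0.1993 276
orange mill-rot X,Y [443.4  19.6] [12.9 43.3] 0.0 z 0.122 1674
now psi 177.5 row [ 0.0998  0.4067 -0.0006] spin 1.587
```

Request:
{"name": "jog_arm", "arguments": {
  "moves": [
    [0.01, 0.05, 0, 0.18],
    [0.02, 0.1, 0, 0.36],
    [0.035, 0.15, 0, 0.54],
    [0.05, 0.2, 0, 0.72],
    [0.06, 0.25, 0, 0.9],
    [0.07, 0.3, 0, 1.08],
    [0.085, 0.35, 0, 1.26],
    [0.0998, 0.4067, 0, 1.44],
    [0.0998, 0.4067, 0, 1.587],
    [0.0998, 0.4067, 0, 1.587],
    [0.0998, 0.4067, 0, 1.587],
    [0.0998, 0.4067, 0.04, 1.587],
    [0.0998, 0.4067, 0.08, 1.587],
    [0.0998, 0.4067, 0.08, 1.587],
    [0.0998, 0.4067, 0.08, 1.587],
    [0.0998, 0.4067, 0.08, 1.587]
  ]
}}

```text
clock: 49.22
position: [0.4666, 0.3292, 0.1285]
ee_rot: [2.286, 2.155, 0.004]
force: [0.4, -0.0, -2.3]
width: 0.285
gripper_force: 25.0
```

Request:
{"name": "jog_arm", "arguments": {
  "moves": [
    [0, 0, 0, 0],
    [0, 0, 0.008, 0],
    [0, 0, 0.016, 0],
    [0, 0, 0.02, 0],
    [0, 0, 0.02, 0],
    [0, 0, 0.02, 0]
  ]
}}

```text
clock: 49.98
position: [0.4656, 0.3287, 0.1067]
ee_rot: [-2.286, -2.155, -0.0]
force: [-0.1, -0.3, -1.1]
width: 0.283
gripper_force: 25.0
```

Run:
```python
from h import *
st(); to(.4650,.3284,.0725,86.6)
im=arm.get_image("wrist"); W=cloud(im); o=arm.observe();M=R.from_rotvec(o["ee_rot"]).as_matrix();T=(W-o["position"])@M
t=T[(T[...,2]>.012)&(T[...,2]<.024)&(abs(T[...,1])<.03)&(abs(T[...,0])<.03)]; print(np.round(np.percentile(t,[2,50,98],0)*1000,1))
```

```text
49.975 [0.4656 0.3287 0.1067] [[0.059, 0.998, -0.0], [0.998, -0.059, 0.0], [0.0, -0.0, -1.0]] [-0.1 -0.3 -1.1] 0.28252267517975665 24.999703466892242 [-0.38  0.53 -0.46  1.83  0.3   0.85 -1.05]
now psi 86.6 row [-0.0004 -0.0006  0.0342] spin 0.0
[[  7.3 -13.6  13.1]
 [ 14.6   0.5  16.5]
 [ 21.4  15.   20.2]]
```

Request:
{"name": "jog_arm", "arguments": {
  "moves": [
    [-0.0005, -0.0003, 0.005, 0],
    [-0.0005, -0.0003, 0.01, 0],
    [-0.0005, -0.0003, 0.015, 0],
    [-0.0005, -0.0003, 0.02, 0],
    [-0.0005, -0.0003, 0.025, 0],
    [-0.0005, -0.0003, 0.03, 0],
    [-0.0005, -0.0003, 0.033, 0],
    [-0.0005, -0.0003, 0.0345, 0],
    [-0.0005, -0.0003, 0.0345, 0],
    [-0.0005, -0.0003, 0.0345, 0]
  ]
}}

```text
clock: 51.28
position: [0.4654, 0.3282, 0.0724]
ee_rot: [2.286, 2.155, 0.0]
force: [0.2, -0.0, -1.6]
width: 0.286
gripper_force: 25.0
```

Request:
{"name": "jog_arm", "arguments": {
  "moves": [
    [0, 0, 0.0007, 0],
    [0, 0, 0.0007, 0]
  ]
}}

```text
clock: 51.52
position: [0.4654, 0.3282, 0.0718]
ee_rot: [2.286, 2.155, 0.001]
force: [-1.1, -0.6, 2.7]
width: 0.28
gripper_force: 25.0
```

Request:
{"name": "jog_arm", "arguments": {
  "moves": [
    [0, 0, 0, 0],
    [0, 0, 0, 0],
    [0, 0, 0, 0],
    [0, 0, 0, 0],
    [0, 0, -0.03, 0],
    [0, 0, -0.07, 0],
    [0, 0, -0.13, 0],
    [0, 0, -0.19, 0],
    [0, 0, -0.25, 0],
    [-0.05, 0, -0.25, 0],
    [-0.1, 0, -0.25, 0],
    [-0.15, 0, -0.25, 0],
    [-0.15, 0, -0.25, 0],
    [-0.15, 0, -0.25, 0],
    [-0.15, 0, -0.25, 0]
  ],
  "hand": 0.05
}}

```text
clock: 53.4
position: [0.4562, 0.1798, 0.3215]
ee_rot: [-2.283, -2.157, -0.001]
force: [-0.3, -0.6, 0.1]
width: 0.545
gripper_force: 0.0
```

Run:
```python
from h import *
st()
for n in ("wrist","side","top"):
    im=arm.get_image(n); print(n); W=bl(im); rack(im)
    p=W[(W[...,2]>.034)&(W[...,2]<.05)&(abs(W[...,0]-.48)<.1)&(W[...,1]<-.22)&(W[...,1]>-.38)]
    if len(p)>20:
        r=cv2.minAreaRect((p[:,:2]*1000).astype(np.float32)); print("tin",len(p),r)
        A=np.c_[p[:,:2],np.ones(len(p))]; print("lid plane",np.linalg.lstsq(A,p[:,2],rcond=None)[0],np.median(p[:,2]))
    if n=="side": cv2.imwrite("pics/s3c.png",cv2.resize(im["color"][180:420,170:490,::-1],None,fx=2.4,fy=2.4))
```

```text
53.4 [0.4562 0.1798 0.3215] [[0.057, 0.998, -0.0], [0.998, -0.057, 0.001], [0.001, -0.0, -1.0]] [-0.3 -0.6  0.1] 0.5447779935400854 0.0 [-0.08  0.19 -0.48  1.73  0.09  1.24 -0.64]
wrist
yellow mill-rot X,Y [451.4 348.6] [13.7 24.9] 88.8 z 0.0961 451
yellow mill-rot X,Y [561.6 347. ] [14.  26.6] 89.1 z 0.096 465
orange mill-rot X,Y [443.2   8.9] [16.3 11.8] 89.0 z 0.1224 125
handle top [466.  328.8] [13.7 24.9] 86.3 z 0.0961 454
handle top [576.  322.4] [14.  26.6] 86.6 z 0.096 467
handle top [431.8 208.9] [15.6  1.9] 85.5 z 0.3978 351
handle top [485.5 206.3] [14.7  2. ] 87.2 z 0.3978 347
handle top [473.6 203. ] [ 6.5 79.9] 86.8 z 0.4055 3200
rack top [520.1 325.3] [ 80.2 201. ] 86.5 0.05038084686888225
collar [468.7 327.5] [78.1 97.2] 86.7 0.05518155239807818 657
collar [567.6 324.6] [95.5 80.9] 3.0 0.05525212736865802 728
side
yellow mill-rot X,Y [558.7 347.6] [13.7 27.1] 85.4 z 0.0941 74
yellow mill-rot X,Y [449.8 348.8] [14.3 27.2] 88.8 z 0.0943 100
orange mill-rot X,Y [440.   20.5] [14.  44.9] 1.4 z 0.1199 92
handle top [573.3 322.8] [14.1 26.8] 85.2 z 0.0941 81
handle top [464
[... 181 characters left out ...]
9] [38.4 30.5] 83.8 0.05393238758151924 114
tin 206 ((468.4118957519531, -279.92041015625), (50.39502716064453, 49.746192932128906), 60.62830352783203)
lid plane [ 0.03198459 -0.02274091  0.01694943] 0.03843142632966785
top
yellow mill-rot X,Y [562.1 348.2] [13.3 24.3] 89.4 z 0.0975 46
orange mill-rot X,Y [443.7  21.3] [37.8 10.6] 87.9 z 0.1232 54
handle top [576.4 323.8] [24.2 14.4] 1.2 z 0.0975 56
rack top [570.1 323.5] [ 81.5 100. ] 85.7 0.0499445265957829
collar [569.1 323.1] [78.9 97.8] 85.8 0.05402070637630756 197
tin 332 ((471.342041015625, -278.7609558105469), (49.689605712890625, 48.96600341796875), 89.72393035888672)
lid plane [0.01251741 0.00497809 0.03541778] 0.039746864233075815
```

View pics/s3c.png

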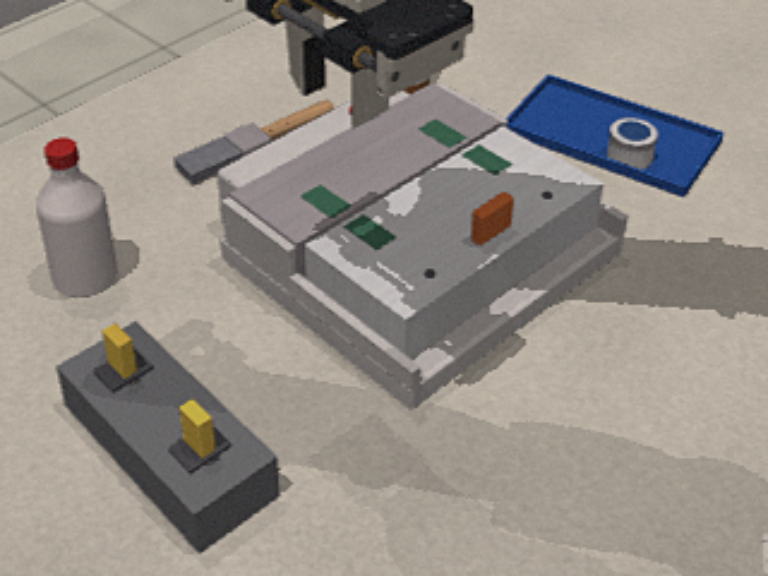

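Side crop: both blades hang in the rack ((118,352) and (198,430)), the gap is closed to about 6 mm with nothing in it, and the tin stands level in the tray (632,140). The robot touches nothing, so I'm handing in.

```bash
python3 -c "
from cell import arm
print(arm.sign_off())"
```

```text
the job is handed in; nothing more can be done
None
```

I handed the job in: the one tin on the deck now stands in the blue tray (it got knocked aside there but stayed upright), the jaw was closed on both blades and last measured about 6 mm open, and both blades hang in the rack; the jar, wash bottle and brush were not touched.

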